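# Unstack the radio accessories and lay out the station

### The job

Lay the station out for operating: take the jar off the key plate and stand it in the middle of the parts cabinet's top, and take the stack apart and set the Morse key in the middle of the key plate, the switch box in the middle of the tuner's top, and the power meter in the middle of the radio's top. Each of these three sits square on its place and faces the same way as it (the key with its finger knob towards the robot's side of the plate). Set everything down without dropping or tipping it, and leave the microphone and the mug where they are.

Things in the scene. Friction and masses are not known exactly. Their poses are not given: they have to be found in the camera images.
- jar_mid (a point): Frosted glass jar with a flat grey snap lid, 58 mm in diameter, 66 mm tall; the point is at its centre, 33 mm above its underside, z up. It starts standing on the key plate, in the key's way. The 58 mm glass body reaches from 4 to 46 mm above the underside; the lid is 54 mm wide, with a small tab.
- key_mid (a point): Silver Morse key, dark plastic base block 80 mm long (x), 44 wide (y), 24 high. Metalwork and a black finger knob reach 57 mm above the underside, within 20 mm of the middle line. The point is the centre of the base block, 12 mm above its underside; x runs from the knob (front, -x, 10 mm past the base) to the rear, z up. Starts on top of the stack, on the switch box. Grip the base by its long sides.
- switchbox_mid (a point): Small plain metal aerial switch box, 92 mm deep (x) by 54 mm wide (y) by 34 mm high, with one red toggle lever sticking 22 mm out of its front (-x) and two round sockets 14 mm out of its back (+x). The point is at its centre, 17 mm above its underside; x points from front to back, z up. It starts in the middle of the stack: on the meter, under the key. Its two long sides (y) are flat.
- meter_mid (a point): Power meter, a dark grey metal box 120 mm deep (x) by 64 mm wide (y) by 46 mm high, with a needle dial in its front (-x) and two round sockets 14 mm out of its back (+x). The point is at its centre, 23 mm above its underside; x points from front to back, z up. It starts on the desk at the bottom of the stack, under the switch box. Its two long sides (y) are flat.
- cabinet_top (a point): Place of the jar: the flat steel top of the low parts cabinet, fixed, 140 mm deep (x) by 180 mm wide (y), six small drawers in its front (-x). The point is in the middle of the top, 100 mm above the desk; a rim 3 mm thick and 6 mm high runs round the top's edge. z up.
- plate_edge (a point): Place of the key: the key plate, fixed on the desk, a flat steel plate with a black rubber top, 130 mm deep (x) by 90 mm wide (y), 8 mm high. The point is the middle of the front edge of its top, on the operator's (robot's) side; x points from there back across the plate, so its middle is 65 mm along x; z up.
- tuner_edge (a point): Place of the switch box: the aerial tuner, fixed, a grey steel box 130 mm deep (x) by 150 mm wide (y), 55 mm high, with two large equal black knobs in its front and three sockets at its back, and a plain flat top. The point is the middle of the front edge of its top; x points from there back across the top, so the middle of the top is 65 mm along x; z up.
- radio_edge (a point): Place of the meter: the radio transceiver, fixed, a dark box 130 mm deep (x) by 170 mm wide (y), 60 mm high, with an amber display and one large tuning knob in its front and cooling fins 17 mm out of its back, and a flat top. The point is the middle of the front edge of its top; x points from there back across the top, so the middle of the top is 65 mm along x; z up.
- mic_mid (a point): Bystander: black hand microphone lying on the desk, about 100 mm long (x), 56 mm wide and 31 mm high; the point is near its middle, 16 mm above the desk. Not to be moved.
- mug: Bystander: white mug on the desk, 80 mm in diameter and 90 mm tall, with a handle; the origin is the centre of its underside. Not to be moved.
Things that resemble listed ones, but are neither listed nor needed, are in the scene too. What is shaped like the part that bears jar_mid but red is not meant. What is shaped like the part that bears key_mid but purple is not meant.

How it is judged:
At the end, for the whole second after the job is handed in: Jar on the cabinet, key on the key plate, switch box on the tuner, meter on the radio: each level, released, at rest, within 15 mm of the middle of its place along each side; the last three within 0.21 rad (12 degrees) of square and facing the same way as their place (x of key_mid in the frame of plate_edge between 0.05 and 0.08 m and y of key_mid in the frame of plate_edge between -0.015 and 0.015 m and z of key_mid in the frame of plate_edge between 0.005 and 0.019 m and angle between the x axis of key_mid and the x axis of plate_edge, either way round below 0.21 rad and x of plate_edge in the frame of key_mid below -0.03 m and angle between each of key_mid, switchbox_mid, meter_mid, jar_mid's own z axis and vertical below 0.1 rad and linear speed of each of key, switchbox, meter, jar below 0.02 m/s and angular speed of each of key, switchbox, meter, jar below 0.2 rad/s and x of switchbox_mid in the frame of tuner_edge between 0.05 and 0.08 m and y of switchbox_mid in the frame of tuner_edge between -0.015 and 0.015 m and z of switchbox_mid in the frame of tuner_edge between 0.01 and 0.024 m and angle between the x axis of switchbox_mid and the x axis of tuner_edge, either way round below 0.21 rad and x of tuner_edge in the frame of switchbox_mid below -0.03 m and x of meter_mid in the frame of radio_edge between 0.05 and 0.08 m and y of meter_mid in the frame of radio_edge between -0.015 and 0.015 m and z of meter_mid in the frame of radio_edge between 0.016 and 0.03 m and angle between the x axis of meter_mid and the x axis of radio_edge, either way round below 0.21 rad and x of radio_edge in the frame of meter_mid below -0.03 m and x of jar_mid in the frame of cabinet_top between -0.015 and 0.015 m and y of jar_mid in the frame of cabinet_top between -0.015 and 0.015 m and z of jar_mid in the frame of cabinet_top between 0.026 and 0.04 m); the robot touches nothing.
It fails at once if the jar, key, switch box or meter is dropped or thrown (faster than 0.55 m/s while no finger touches it: a free fall of about 15 mm) ((contact force between the fingers and jar below 0.3 N and linear speed of jar above 0.55 m/s) or (contact force between the fingers and key below 0.3 N and linear speed of key above 0.55 m/s) or (contact force between the fingers and switchbox below 0.3 N and linear speed of switchbox above 0.55 m/s) or (contact force between the fingers and meter below 0.3 N and linear speed of meter above 0.55 m/s)).
It fails at once if the jar, key, switch box or meter is tipped by more than 0.7 rad (angle between any of jar_mid, key_mid, switchbox_mid, meter_mid's own z axis and vertical above 0.7 rad).
It fails at once if the microphone is moved by more than 20 mm (distance of mic_mid from where it was at the start of the episode above 0.02 m).
It fails at once if the mug is moved by more than 20 mm (distance of mug from where it was at the start of the episode above 0.02 m).
It also fails if it takes over 122 s, if anything falls off the work surface, if the arm or the gripper's body presses on something with over 40 N, if the wrist force passes 120 N, or if a joint passes its speed limit or range.

### The arm

A 6-joint arm with a two-finger parallel gripper is mounted at the origin on the work surface. World frame = base frame: x ahead of the robot, y to its left, z up, the work surface at z = 0. Lengths are in m, angles in rad, forces in N, time in s.
With the tool pointing down it reaches from about 0.25 to 0.725 m from the base axis. Payload 4 kg.
Tool frame: the origin (TCP) lies at the very end of the fingers, on their centre line; the grasp point (between the pads) lies 19 mm behind it (bot.pinch_z is the distance from the TCP to the grasp point, in m); z points along the fingers, x is the direction in which the jaws open and shut, and the axes are right-handed (so a half turn about z gives the same grasp; the last joint's range is limited). The gripper opens to 85 mm and grips with 20 to 120 N. Pads are 22 mm wide; open, the fingers measure 114 mm over their backs; the gripper's body (76 mm by 85 mm) begins 54 mm behind the grasp point. The pads swing forward as they close: fully open they stand 13 mm farther back than shut.
Start: joints at [1.144, 0.241, 0.005, 1.335, 0, 1.571], TCP at [0.207, 0.455, 0.231] pointing down, gripper open.
Joint ranges: [-2.72, 2.72], [-1.05, 1.87], [-1.09, 1.28], [-1.99, 2.15], [-1.42, 1.44], [-3.14, 3.14]. Speed limits (rad/s): [2.79, 2.79, 3.14, 3.14, 3.14, 3.14].

### API

Orientations are given as a unit quaternion [x, y, z, w].
In Python, from workcell import bot gives the robot as it stands. The module is installed in compiled form; this text tells all that it offers.
- The arm moves only by the shell command python3 -m inch 'ROWS'. ROWS is JSON, a list of rows, each a list of 7 numbers: the shift along the tool's x, y, z scaled (see below), then the turn, a rotation vector about the tool's x, y, z scaled (see below), then the gripper command: -1 is fully open, 1 is shut, values between are in proportion. In form: [[x, y, z, wx, wy, wz, gripper], ...]. A call has exactly 8 rows; each row shifts and turns the commanded pose from where the row before left it, along the tool's axes as they then stand; what a row does not reach is not made up. The controller multiplies each number of a shift by 2.5 cm and each number of a turn by 180 degrees. A row lasts 1/10 s, in which the tool goes at most 50 mm and 8.59 degrees, less where a joint would pass 70% of its speed; a pose out of reach is approached as far as the arm can. A call with a number of a shift or a turn outside -1 to 1 is refused whole. A call with a gripper value outside its range is refused whole. The fingers move at their own pace and stop on an object; the grip force is fixed at half the most. Time passes only in rows, so rows that do not move let the fingers close, or fill a call up. It gives the time, the measured TCP pose, the force and the opening at its end, in the units of the state.
- bot.get_obs(): the state, without advancing time (a new reading comes with each control period).
- bot.camera(name): name is "scene" or "top"; returns (picture, depth): 480x640x3 uint8, blue, green, red; 480x640 float32, m along the optical axis (not along the pixel's ray), 0 where there is no reading.
- bot.get_calibration(name): a dict with "vfov" (degrees; the focal length in pixels is half the picture's height over the tangent of half this angle, whatever the lens; pixels are square), "cx", "cy" (the principal point, pixels), "R" (3x3) and "t" (3): a world point X has camera coordinates R X + t. Camera axes: x right, y down, z forward; pixel columns grow to the right and rows downward; lengths in m; the calibration is good to about 2 mm. A picture is of the moment at which its call begins. get_calibration takes no time and is no camera call.
- bot.job_done(): hands the job in, once; it reports no verdict.
The state is a dict: "clock": time; "joint_pos": joint angles; "joint_vel": joint speeds; "tau": joint torques, N m; "eef_pos": TCP position; "tool_rot": TCP orientation; "ft_force": force on the tool from outside, world axes, zero at the start; "ft_torque": the same for the moment, N m; "grip_width": finger opening in m.
Only numpy, scipy, OpenCV 4.12 (cv2) and the standard library are available. Lean on these libraries where they do the work, as an engineer would, in place of code of your own. Each camera call takes 0.05 s, during which the arm holds its last target.

## Working session

There is one attempt and no reset: what is moved stays moved. The work goes in short steps, Python scripts to look and compute and a shell command to move; the robot and the scene stay as the last step left them, time stands still between calls to the robot, and variables do not carry over. Pictures are saved under pics/ and viewed, and the job is handed in when it is done.

```bash
mkdir -p pics; python3 - <<'E'
from workcell import bot
import cv2, numpy as np
print(bot.get_obs())
for n in ("scene","top"):
    p,d=bot.camera(n); cv2.imwrite(f"pics/{n}0.png",p); np.save(f"pics/{n}0.npy",d)
    print(n,bot.get_calibration(n), d.min(), d.max())
E
```

```text
{'clock': 0.0, 'joint_pos': array([1.14398125e+00, 2.41416290e-01, 3.71206739e-03, 1.33518210e+00,
       1.48930447e-05, 1.57081193e+00]), 'joint_vel': array([-0.00072013,  0.00073393,  0.00110406,  0.0008646 , -0.00016284,
       -0.00017674]), 'tau': array([-1.10083431e-03, -3.72312105e+01,  2.52411175e+01,  1.67470286e-02,
       -1.61980988e-04,  1.09002812e-05]), 'eef_pos': array([0.20672145, 0.45457174, 0.23040665]), 'tool_rot': array([ 8.40828871e-01,  5.41300026e-01, -8.82685031e-04,  5.59408988e-04]), 'ft_force': array([ 0.35344222,  0.20321857, -0.15798243]), 'ft_torque': array([-0.04012586, -0.0528522 , -0.02869783]), 'grip_width': 0.0854474882176715}
scene {'vfov': 56.63909769336882, 'cx': 316.86583669499163, 'cy': 237.95795032519155, 'R': array([[-0.52436843,  0.85120421,  0.02211682],
       [ 0.50032509,  0.32902529, -0.80088524],
       [-0.68899387, -0.40889333, -0.5984093 ]]), 't': array([ 0.16737682, -0.19480509,  1.37923502])} 0.0 3.3280008
top {'vfov': 54.23179669498814, 'cx': 316.8137927240799, 'cy': 236.54273532969603, 'R': array([[-0.02710117, -0.99962482, -0.00396873],
       [-0.99410556,  0.02736803, -0.10490528],
       [ 0.10497453,  0.00110228, -0.9944743 ]]), 't': array([0.09420859, 0.47727145, 0.92561896])} 0.0 1.8423442
```

View pics/scene0.png

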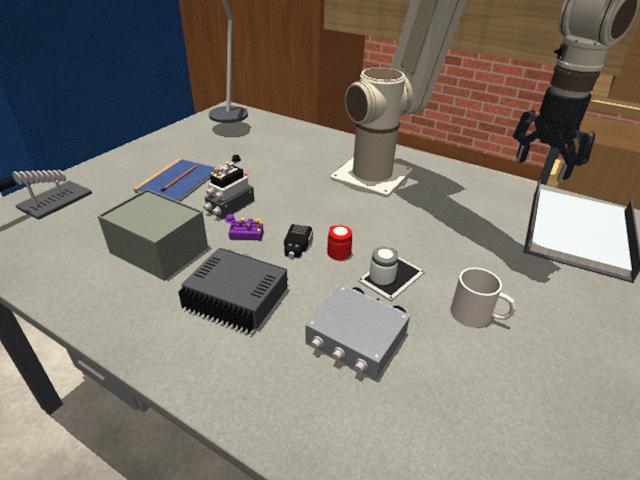

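View pics/top0.png

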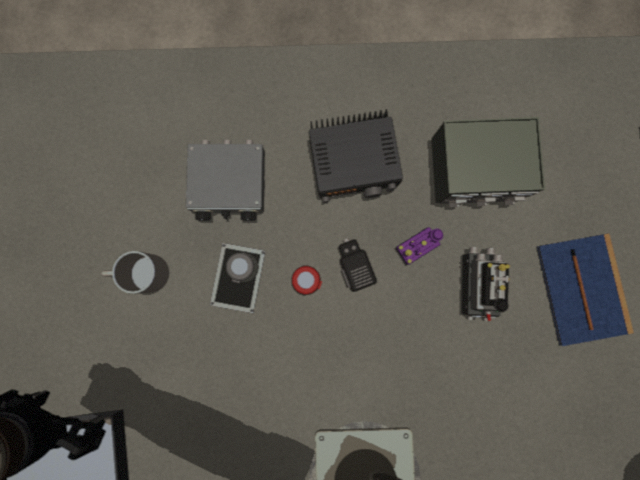

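```bash
cat > h.py <<'E'
from workcell import bot
import cv2, numpy as np
def cal(n):
    c=bot.get_calibration(n); f=240/np.tan(np.radians(c['vfov'])/2); return f,c['cx'],c['cy'],c['R'],c['t']
def cloud(n,d):
    f,cx,cy,R,t=cal(n); v,u=np.mgrid[0:480,0:640]
    P=np.stack([(u-cx)/f*d,(v-cy)/f*d,d],-1)
    return (P-t)@R   # R^T (P-t)
def px2w(n,u,v,z):
    f,cx,cy,R,t=cal(n); r=R.T@np.array([(u-cx)/f,(v-cy)/f,1]); o=-R.T@t
    return o+r*(z-o[2])/r[2]
def w2px(n,X):
    f,cx,cy,R,t=cal(n); p=R@np.array(X)+t; return p[0]/p[2]*f+cx,p[1]/p[2]*f+cy
def rect(W,d,lo,hi,box):
    m=(d>0)&(W[...,2]>lo)&(W[...,2]<hi)&(W[...,0]>box[0])&(W[...,0]<box[1])&(W[...,1]>box[2])&(W[...,1]<box[3])
    m=cv2.morphologyEx(m.astype(np.uint8),cv2.MORPH_OPEN,np.ones((2,2)))>0
    q=W[m][:,:2].astype(np.float32)
    r=cv2.minAreaRect(q*1000); return r,len(q),np.median(W[m][:,2])
E
python3 - <<'E'
from h import *
p=cv2.imread('pics/top0.png'); d=np.load('pics/top0.npy'); W=cloud('top',d)
for nm,uv in dict(tuner=(225,178),radio=(355,155),cab=(490,155),plate=(235,290),jar=(239,266),key=(495,290),swb=(480,290),meter=(470,290),red=(306,280),desk=(300,350)).items():
    print(nm,W[uv[1],uv[0]].round(4))
a=cv2.resize(p[230:340,440:550],None,fx=7,fy=7,interpolation=cv2.INTER_CUBIC); b=cv2.resize(p[230:330,190:290],None,fx=6,fy=6,interpolation=cv2.INTER_CUBIC)
cv2.imwrite('pics/c1.png',a[:600]);cv2.imwrite('pics/c2.png',b)
s=cv2.imread('pics/scene0.png'); cv2.imwrite('pics/c3.png',cv2.resize(s[140:230,180:280],None,fx=6,fy=6,interpolation=cv2.INTER_CUBIC))
H=np.clip(W[...,2]/0.15*255,0,255).astype(np.uint8); cv2.imwrite('pics/h.png',cv2.applyColorMap(H,cv2.COLORMAP_JET))
E
```

```text
tuner [0.5984 0.2605 0.0569]
radio [0.6367 0.0008 0.0612]
cab [ 0.6179 -0.2513  0.1024]
plate [0.3763 0.2511 0.0086]
jar [0.422  0.2315 0.0733]
key [ 0.3639 -0.2405  0.111 ]
swb [ 0.364  -0.2242  0.0789]
meter [ 0.364  -0.2158  0.0462]
red [0.3919 0.1041 0.0697]
desk [2.516e-01 1.216e-01 2.000e-04]
```

View pics/c1.png

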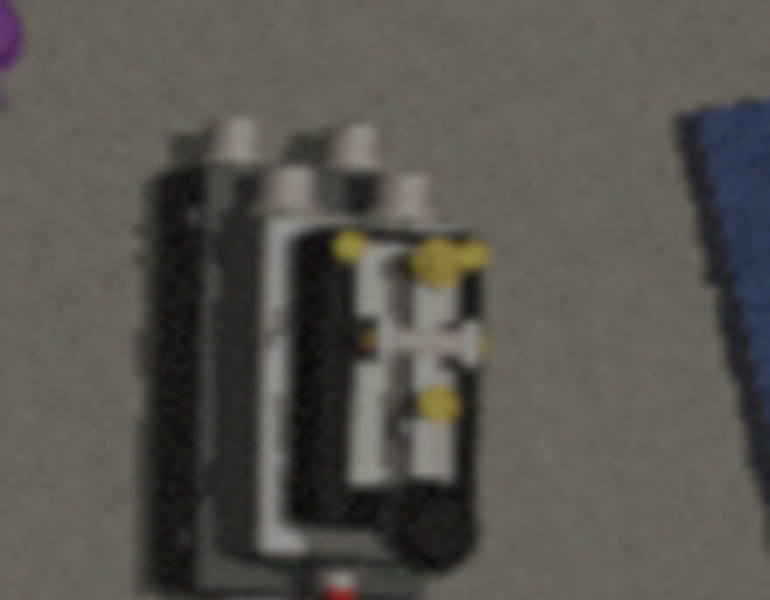

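View pics/c2.png

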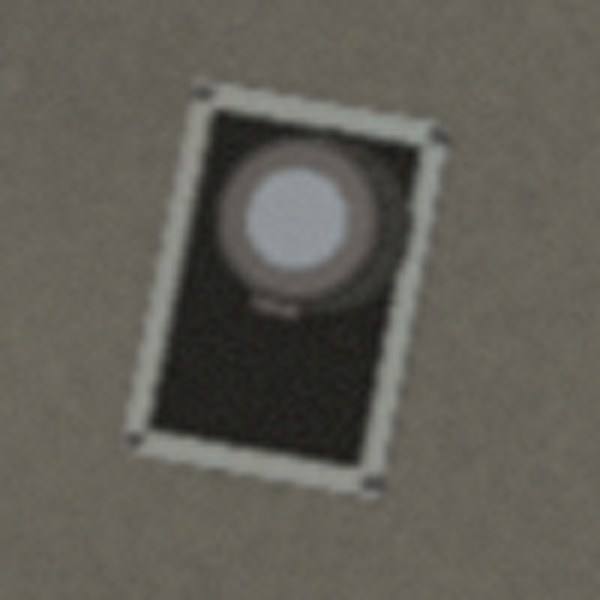

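View pics/c3.png

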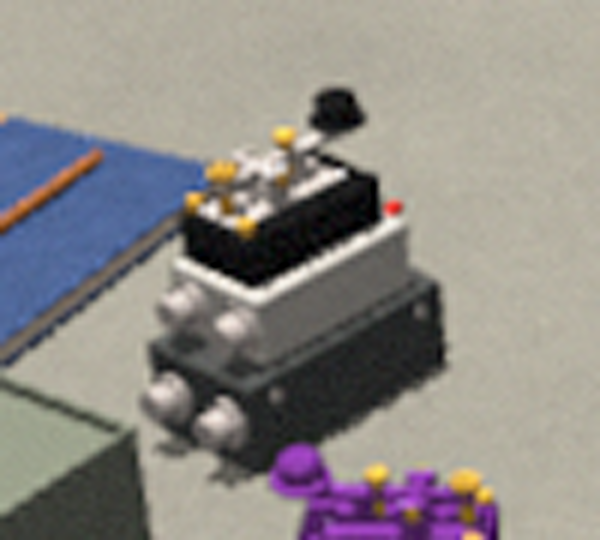

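View pics/h.png

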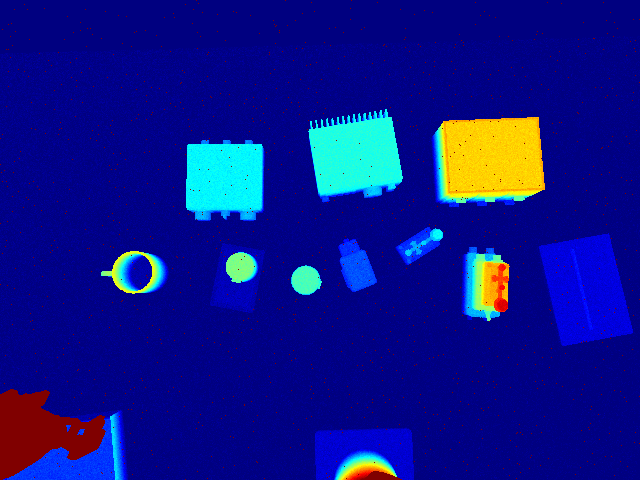

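```bash
python3 - <<'E'
from h import *
d=np.load('pics/top0.npy'); W=cloud('top',d)
def go(nm,lo,hi,box):
    r,n,z=rect(W,d,lo,hi,box); print(nm,np.round(r[0],1),np.round(r[1],1),round(r[2],1),n,round(float(z),4))
go('tuner',.050,.062,(.5,.75,.17,.36))
go('radio',.056,.066,(.5,.75,-.12,.1))
go('cab',.095,.112,(.5,.75,-.4,-.14))
go('plate',.0055,.012,(.3,.5,.17,.32))
go('jarlid',.066,.080,(.3,.5,.17,.32))
go('keybase',.098,.109,(.28,.5,-.3,-.18))
go('keyall',.098,.14,(.28,.5,-.3,-.18))
go('swb',.073,.084,(.28,.5,-.3,-.18))
go('meter',.041,.051,(.28,.5,-.3,-.18))
go('metalall',.041,.16,(.28,.5,-.3,-.18))
# pixel-corner plate
for uv in [(200,88),(440,133),(373,488),(133,440)]:
    print('plate corner',px2w('top',190+uv[0]/6-.5,230+uv[1]/6-.5,.008)[:2].round(4))
p=cv2.imread('pics/top0.png')
for n,b in dict(a=(130,280,100,220),b=(300,280,100,220)).items(): pass
cv2.imwrite('pics/c4.png',cv2.resize(p[100:220,170:410],None,fx=3.3,fy=3.3,interpolation=cv2.INTER_CUBIC))
cv2.imwrite('pics/c5.png',cv2.resize(p[100:220,420:560],None,fx=5,fy=5,interpolation=cv2.INTER_CUBIC))
E
```

```text
tuner [513.4 234. ] [357.7 195.1] 20.4 4961 0.0558
radio [562.6  -9.9] [359.6 191.4] 1.8 5574 0.0606
cab [ 573.6 -151.1] [193.  571.5] 21.3 7166 0.1006
plate [386.7 186.2] [210.4 129.9] 77.8 1587 0.0083
jarlid [413.4 166.8] [177.3  56. ] 86.4 644 0.0744
keybase [ 389.3 -117.7] [389.9  80.2] 82.7 590 0.1051
keyall [ 367.8 -116.6] [393.7  95.8] 89.0 1124 0.1078
swb [382.9 -92.5] [343.5  94.2] 85.3 334 0.0802
meter [ 382.3 -107.7] [373.6 125.1] 84.9 492 0.0463
metalall [ 372.7 -116.2] [392.9 133.1] 87.4 2461 0.0861
plate corner [0.471  0.2755]
plate corner [0.4532 0.1932]
plate corner [0.3333 0.2177]
plate corner [0.3516 0.299 ]
```

View pics/c4.png

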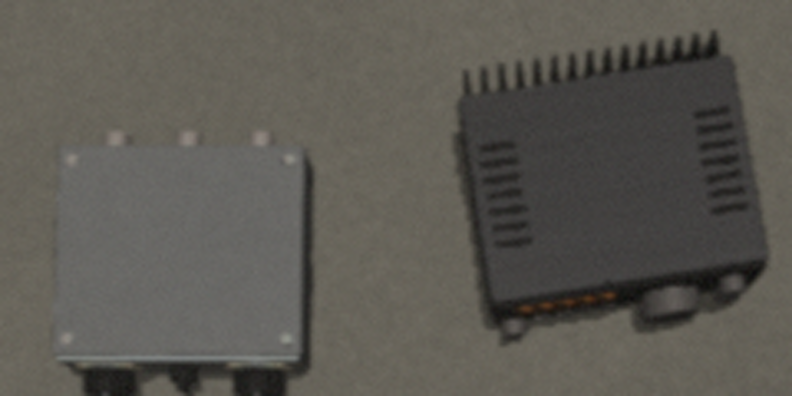

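View pics/c5.png

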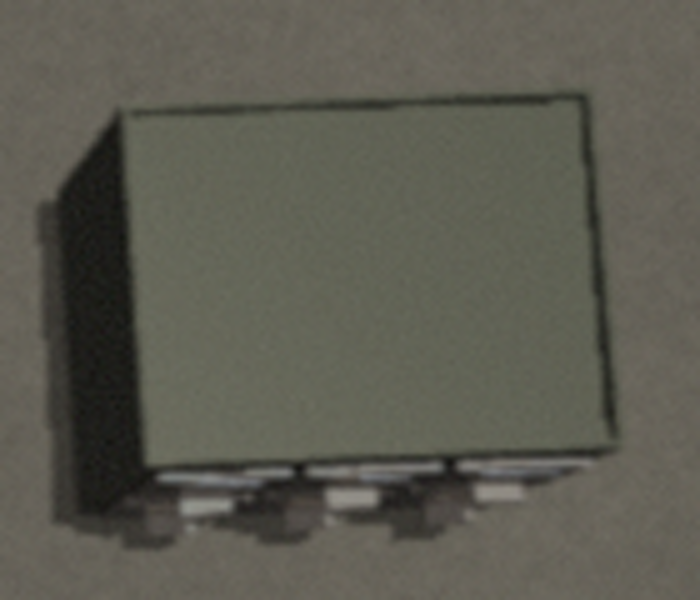

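```bash
cat >> h.py <<'E'
def rect(W,d,lo,hi,box,k=3):
    m=(d>0)&(W[...,2]>lo)&(W[...,2]<hi)&(W[...,0]>box[0])&(W[...,0]<box[1])&(W[...,1]>box[2])&(W[...,1]<box[3])
    m=cv2.medianBlur(m.astype(np.uint8),k)
    n,l,s,c=cv2.connectedComponentsWithStats(m); i=1+np.argmax(s[1:,4]); m=(l==i)
    # positions by pixel ray at median z, avoiding depth noise
    z=np.median(W[m&(d>0)][:,2]); v,u=np.nonzero(m)
    q=np.array([px2w('top',a,b,z)[:2] for a,b in zip(u,v)],np.float32)
    return cv2.minAreaRect(q*1000),len(q),z
E
cat > meas.py <<'E'
from h import *
def go(W,d,nm,lo,hi,box,k=3):
    r,n,z=rect(W,d,lo,hi,box,k); print(nm,np.round(r[0],1),np.round(r[1],1),round(r[2],1),n,round(float(z),4))
E
python3 - <<'E'
from meas import *
d=np.load('pics/top0.npy'); W=cloud('top',d)
for a in [('tuner',.050,.062,(.5,.75,.17,.36)),
('radio',.056,.066,(.5,.75,-.12,.1),7),
('cab',.095,.112,(.5,.75,-.4,-.14)),
('plate',.0045,.013,(.3,.5,.17,.32)),
('jarlid',.066,.080,(.3,.5,.17,.32)),
('keybase',.098,.109,(.28,.5,-.3,-.18)),
('keyall',.098,.14,(.28,.5,-.3,-.18)),
('swb',.073,.084,(.28,.5,-.3,-.18)),
('meter',.041,.051,(.28,.5,-.3,-.18)),
]: go(W,d,*a)
def P(img,u0,v0,s,pts,z,n):
    for u,v in pts: print(n,px2w('top',u0+(u+.5)/s-.5,v0+(v+.5)/s-.5,z)[:2].round(4))
P(0,170,100,3.3,[(58,147),(306,148),(300,357),(55,357)],.055,'tuner')
P(0,170,100,3.3,[(458,98),(730,57),(767,258),(494,305)],.060,'radio')
P(0,420,100,5,[(118,112),(587,97),(617,445),(143,468)],.106,'cab')
P(0,440,230,7,[(290,228),(485,235),(480,500),(292,525)],.104,'keybase')
P(0,440,230,7,[(265,215),(255,553)],.080,'swb left')
P(0,440,230,7,[(150,175),(150,590)],.046,'meter left edge?')
P(0,440,230,7,[(202,165),(197,585)],.046,'meter left edge2')
P(0,190,230,6,[(296,219)],.074,'jar')
E
```

```text
Traceback (most recent call last):
  File "meas.py", line 3, in go
    r,n,z=rect(W,d,lo,hi,box,k); print(nm,np.round(r[0],1),np.round(r[1],1),round(r[2],1),n,round(float(z),4))
          ~~~~^^^^^^^^^^^^^^^^^
  File "h.py", line 25, in rect
    q=np.array([px2w('top',a,b,z)[:2] for a,b in zip(u,v)],np.float32)
                ~~~~^^^^^^^^^^^^^
  File "h.py", line 10, in px2w
    f,cx,cy,R,t=cal(n); r=R.T@np.array([(u-cx)/f,(v-cy)/f,1]); o=-R.T@t
                ~~~^^^
  File "h.py", line 4, in cal
    c=bot.get_calibration(n); f=240/np.tan(np.radians(c['vfov'])/2); return f,c['cx'],c['cy'],c['R'],c['t']
ValueError: time passes only in moves, steps and waits
```

```bash
sed -i 's/^def cal(n):/import functools\n@functools.lru_cache\ndef cal(n):/' h.py
python3 - <<'E'
from meas import *
d=np.load('pics/top0.npy'); W=cloud('top',d)
for a in [('tuner',.050,.062,(.5,.75,.17,.36)),
('radio',.056,.066,(.5,.75,-.12,.1),7),
('cab',.095,.112,(.5,.75,-.4,-.14)),
('plate',.0045,.013,(.3,.5,.17,.32)),
('jarlid',.066,.080,(.3,.5,.17,.32)),
('keybase',.098,.109,(.28,.5,-.3,-.18)),
('keyall',.098,.14,(.28,.5,-.3,-.18)),
('swb',.073,.084,(.28,.5,-.3,-.18)),
('meter',.041,.051,(.28,.5,-.3,-.18)),
]: go(W,d,*a)
def P(img,u0,v0,s,pts,z,n):
    for u,v in pts: print(n,px2w('top',u0+(u+.5)/s-.5,v0+(v+.5)/s-.5,z)[:2].round(4))
P(0,170,100,3.3,[(58,147),(306,148),(300,357),(55,357)],.055,'tuner')
P(0,170,100,3.3,[(458,98),(730,57),(767,258),(494,305)],.060,'radio')
P(0,420,100,5,[(118,112),(587,97),(617,445),(143,468)],.106,'cab')
P(0,440,230,7,[(290,228),(485,235),(480,500),(292,525)],.104,'keybase')
P(0,440,230,7,[(265,215),(255,553)],.080,'swb left')
P(0,440,230,7,[(150,175),(150,590)],.046,'meter left edge?')
P(0,440,230,7,[(202,165),(197,585)],.046,'meter left edge2')
P(0,190,230,6,[(296,219)],.074,'jar')
print(bot.get_obs()['clock'])
E
```

```text
tuner [601.3 263.2] [150.2 134. ] 88.4 4983 0.0559
radio [638.7   0.7] [137.5 169.4] 7.7 5639 0.0606
cab [ 616.8 -257. ] [146.4 184.8] 0.6 7231 0.1007
plate [401.9 246.8] [ 90.  129.4] 78.2 1961 0.0081
jarlid [421.5 230.6] [53.4 53.5] 25.7 649 0.0745
keybase [ 375.7 -235.1] [27.1 79.7] 82.7 507 0.105
keyall [ 370.3 -243.3] [44.5 88.4] 84.5 1125 0.1078
swb [ 372.3 -225.4] [97.3 34.9] 7.0 336 0.0794
meter [ 374.9 -226.3] [ 35.  122.9] 88.5 398 0.0459
tuner [0.6702 0.3363]
tuner [0.6653 0.1853]
tuner [0.5367 0.1908]
tuner [0.5408 0.3379]
radio [0.6923 0.092 ]
radio [ 0.7133 -0.074 ]
radio [ 0.5882 -0.0908]
radio [0.5641 0.0737]
cab [ 0.6836 -0.1653]
cab [ 0.6844 -0.3438]
cab [ 0.5497 -0.3447]
cab [ 0.5459 -0.167 ]
keybase [ 0.4155 -0.2208]
keybase [ 0.4122 -0.272 ]
keybase [ 0.3431 -0.2658]
keybase [ 0.338  -0.2163]
swb left [ 0.4202 -0.2226]
swb left [ 0.3297 -0.2142]
meter left edge? [ 0.4339 -0.2024]
meter left edge? [ 0.3183 -0.1956]
meter left edge2 [ 0.4363 -0.2173]
meter left edge2 [ 0.3194 -0.2087]
jar [0.4218 0.2316]
0.1
```

```bash
python3 -m inch '[[0,0,0,0,0,-0.0454,-1],[0,0,0,0,0,-0.0454,-1],[0,0,0,0,0,-0.0454,-1],[-0.5,0.48,0,0,0,0,-1],[-0.99,0.956,0,0,0,0,-1],[-0.99,0.956,0,0,0,0,-1],[-0.99,0.956,0,0,0,0,-1],[-0.99,0.956,0,0,0,0,-1]]'
python3 -m inch '[[-0.99,0.956,0,0,0,0,-1],[-0.99,0.956,0,0,0,0,-1],[-0.99,0.956,0.3,0,0,0,-1],[-0.99,0.956,0.8,0,0,0,-1],[-0.5,0.48,0.8,0,0,0,-1],[0,0,0.8,0,0,0,-1],[0,0,0.8,0,0,0,-1],[0,0,0.8,0,0,0,-1]]'
python3 - <<'E'
from workcell import bot
from scipy.spatial.transform import Rotation as R
o=bot.get_obs(); print(o['eef_pos'],R.from_quat(o['tool_rot']).as_matrix()[:,0],o['joint_pos'].round(3),o['clock'],bot.pinch_z)
E
```

```text
clock: 0.9
eef_pos: [0.3152, 0.3425, 0.2309]
tool_rot: [0.707, 0.708, -0.0, 0.0]
ft_force: [-0.0, -0.2, 0.1]
grip_width: 0.0855
clock: 1.7
eef_pos: [0.4222, 0.2318, 0.1226]
tool_rot: [0.707, 0.707, -0.001, -0.0]
ft_force: [0.3, 0.2, -0.2]
grip_width: 0.0856
[0.42221253 0.23179304 0.12256243] [-1.90690663e-04  9.99999859e-01 -4.96408158e-04] [ 0.502  0.284 -0.234  1.054  0.     0.502] 1.7 0.0187
```

```bash
python3 -m inch '[[0,0,0.9,0,0,0,-1],[0,0,0.9,0,0,0,-1],[0,0,0.9,0,0,0,-1],[0,0,0.9,0,0,0,-1],[0,0,0.5,0,0,0,-1],[0,0,0.26,0,0,0,-1],[0,0,0,0,0,0,-1],[0,0,0,0,0,0,0.2]]'
python3 -m inch '[[0,0,0,0,0,0,1],[0,0,0,0,0,0,1],[0,0,0,0,0,0,1],[0,0,0,0,0,0,1],[0,0,0,0,0,0,1],[0,0,0,0,0,0,1],[0,0,0,0,0,0,1],[0,0,0,0,0,0,1]]'
```

```text
clock: 2.5
eef_pos: [0.4228, 0.2326, 0.0152]
tool_rot: [0.707, 0.708, 0.0, 0.0]
ft_force: [-0.3, 0.4, 0.4]
grip_width: 0.0734
clock: 3.3
eef_pos: [0.4234, 0.2326, 0.0161]
tool_rot: [0.707, 0.707, 0.001, 0.001]
ft_force: [-0.5, -1.9, 6.1]
grip_width: 0.0566
```

```bash
python3 -m inch '[[0,0,-0.3,0,0,0,1],[0,0,-0.7,0,0,0,1],[0,0,-0.9,0,0,0,1],[0,0,-0.9,0,0,0,1],[0,0,-0.9,0,0,0,1],[0,0,-0.9,0,0,0,1],[-0.4,0.16,-0.7,0,0,0,1],[-0.7,0.28,-0.3,0,0,0,1]]'
python3 -m inch '[[-0.93,0.37,0,0,0,0,1],[-0.93,0.37,0,0,0,0,1],[-0.93,0.37,0,0,0,0,1],[-0.93,0.37,0,0,0,0,1],[-0.93,0.37,0,0,0,0,1],[-0.93,0.37,0,0,0,0,1],[-0.93,0.37,0,0,0,0,1],[-0.93,0.37,0,0,0,0,1]]'
python3 -m inch '[[-0.93,0.37,0,0,0,0,1],[-0.93,0.37,0,0,0,0,1],[-0.93,0.37,0,0,0,0,1],[-0.93,0.37,0,0,0,0,1],[-0.93,0.37,0,0,0,0,1],[-0.93,0.37,0,0,0,0,1],[-0.93,0.37,0,0,0,0,1],[-0.93,0.37,0,0,0,0,1]]'
python3 -m inch '[[-0.93,0.37,0,0,0,0,1],[-0.93,0.37,0,0,0,0,1],[-0.93,0.37,0,0,0,0,1],[-0.7,0.28,0,0,0,0,1],[-0.3,0.11,0,0,0,0,1],[0,0,0,0,0,0,1],[0,0,0,0,0,0,1],[0,0,0,0,0,0,1]]'
```

```text
clock: 4.1
eef_pos: [0.4339, 0.2059, 0.1569]
tool_rot: [0.706, 0.708, 0.002, 0.0]
ft_force: [0.4, -0.5, -2.2]
grip_width: 0.0565
clock: 4.9
eef_pos: [0.5074, 0.0182, 0.1547]
tool_rot: [0.707, 0.708, -0.0, -0.0]
ft_force: [-0.1, 0.2, -2.1]
grip_width: 0.0566
clock: 5.7
eef_pos: [0.5816, -0.1676, 0.1545]
tool_rot: [0.707, 0.708, -0.0, -0.001]
ft_force: [1.1, -0.0, -2.9]
grip_width: 0.0568
clock: 6.5
eef_pos: [0.6191, -0.2604, 0.1549]
tool_rot: [0.706, 0.708, 0.0, -0.0]
ft_force: [0.3, 0.2, -3.1]
grip_width: 0.0564
```

```bash
python3 -m inch '[[0.16,-0.1,0.4,0,0,0,1],[0,0,0.5,0,0,0,1],[0,0,0.4,0,0,0,1],[0,0,0.25,0,0,0,1],[0,0,0.15,0,0,0,1],[0,0,0.1,0,0,0,1],[0,0,0.05,0,0,0,1],[0,0,0,0,0,0,1]]'
```

```text
clock: 7.3
eef_pos: [0.6171, -0.2578, 0.1087]
tool_rot: [0.707, 0.707, 0.0, 0.0]
ft_force: [0.2, -0.3, -2.4]
grip_width: 0.0568
```

```bash
python3 -m inch '[[0,0,0.04,0,0,0,1],[0,0,0.04,0,0,0,1],[0,0,0,0,0,0,1],[0,0,0,0,0,0,1],[0,0,0,0,0,0,1],[0,0,0,0,0,0,1],[0,0,0,0,0,0,1],[0,0,0,0,0,0,1]]'
```

```text
clock: 8.1
eef_pos: [0.6174, -0.2579, 0.1082]
tool_rot: [0.707, 0.707, 0.0, 0.001]
ft_force: [-2.2, 0.8, 5.4]
grip_width: 0.0564
```

Contact. Release gently, then rise.

```bash
python3 -m inch '[[0,0,0,0,0,0,0.2],[0,0,0,0,0,0,0],[0,0,0,0,0,0,-0.4],[0,0,0,0,0,0,-0.7],[0,0,0,0,0,0,-1],[0,0,0,0,0,0,-1],[0,0,0,0,0,0,-1],[0,0,-0.3,0,0,0,-1]]'
python3 -m inch '[[0,0,-0.9,0,0,0,-1],[0,0,-0.9,0,0,0,-1],[0,0,-0.9,0,0,0,-1],[0,0,-0.9,0,0,0,-1],[0,-0.9,-0.9,0,0,0,-1],[0,-0.9,-0.3,0,0,0,-1],[0,-0.9,0,0,0,0,-1],[0,-0.9,0,0,0,0,-1]]'
python3 - <<'E'
from meas import *
p,d=bot.camera('top'); cv2.imwrite('pics/top1.png',p); np.save('pics/top1.npy',d)
s,_=bot.camera('scene'); cv2.imwrite('pics/scene1.png',s)
E
```

```text
clock: 8.9
eef_pos: [0.6161, -0.2573, 0.1128]
tool_rot: [0.707, 0.707, -0.001, -0.001]
ft_force: [-0.5, 0.0, 1.1]
grip_width: 0.085
clock: 9.7
eef_pos: [0.5265, -0.2579, 0.2354]
tool_rot: [0.707, 0.708, 0.0, 0.001]
ft_force: [-0.2, -0.5, 0.6]
grip_width: 0.0854
```

View pics/top1.png

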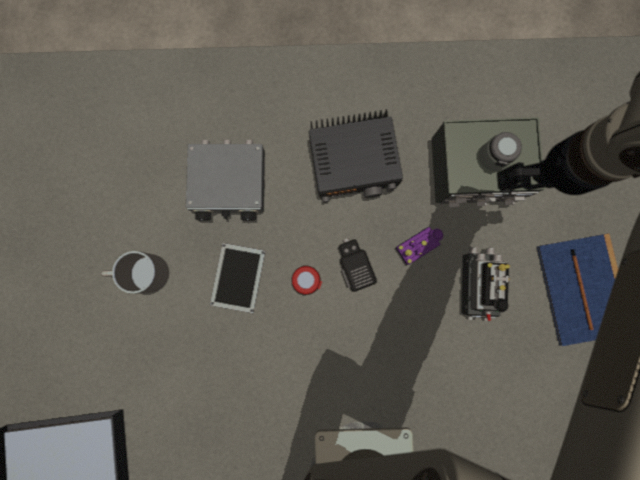

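View pics/scene1.png

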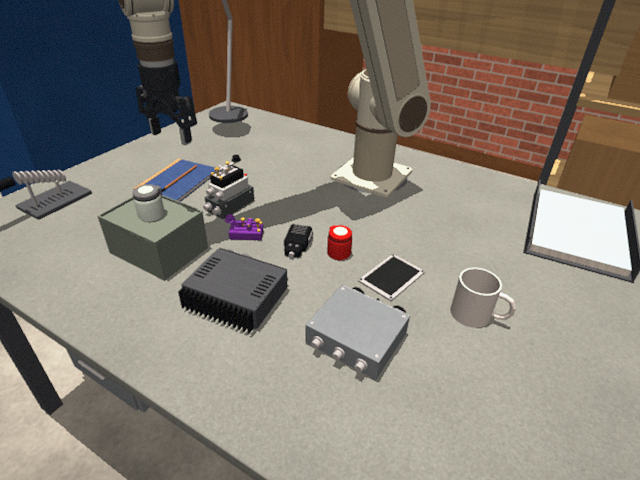

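The jar stands on the cabinet (lid at about 508,147 in the top view), and the plate is free. Next: check the jar position and refine the stack with wireframe overlays.

```bash
cat > ov.py <<'E'
from h import *
def box(img,n,c,yaw,L,Wd,z0,z1,u0,v0,s,col):
    co,si=np.cos(np.radians(yaw)),np.sin(np.radians(yaw)); P=[]
    for z in (z0,z1):
        for a,b in ((-1,-1),(1,-1),(1,1),(-1,1)):
            x,y=a*L/2,b*Wd/2; P.append(w2px(n,(c[0]+co*x-si*y,c[1]+si*x+co*y,z)))
    P=[(int(((u-u0)+.5)*s),int(((v-v0)+.5)*s)) for u,v in P]
    for i in range(4):
        for a,b in ((i,(i+1)%4),(4+i,4+(i+1)%4),(i,4+i)): cv2.line(img,P[a],P[b],col,1,cv2.LINE_AA)
E
cat > r.py <<'E'
import sys; from ov import *
key=(.377,-.242,-4);sw=(.3755,-.2445,-4.5);me=(.377,-.243,-4)
for n,f,(u0,u1,v0,v1),s in (('top','top1',(450,530,235,330),6),('scene','scene1',(190,270,145,225),7)):
    p=cv2.imread(f'pics/{f}.png')[v0:v1,u0:u1]; p=cv2.resize(p,None,fx=s,fy=s,interpolation=cv2.INTER_CUBIC)
    p=cv2.convertScaleAbs(p,alpha=1.4)
    box(p,n,key,key[2],.08,.044,.08,.104,u0,v0,s,(0,255,255))
    box(p,n,sw,sw[2],.092,.054,.046,.08,u0,v0,s,(0,255,0))
    box(p,n,me,me[2],.12,.064,0,.046,u0,v0,s,(255,100,255))
    cv2.imwrite(f'pics/ov_{n}{sys.argv[1]}.png',p)
E
python3 r.py 1; python3 - <<'E'
from meas import *
d=np.load('pics/top1.npy'); W=cloud('top',d)
go(W,d,'jarlid',.155,.172,(.55,.75,-.32,-.18))
go(W,d,'plate',.0045,.013,(.3,.5,.17,.32))
E
```

```text
jarlid [ 614.2 -254.2] [52.8 57.2] 37.0 804 0.166
plate [401.8 246.8] [ 90.  129.8] 78.3 2764 0.0083
```

View pics/ov_top1.png

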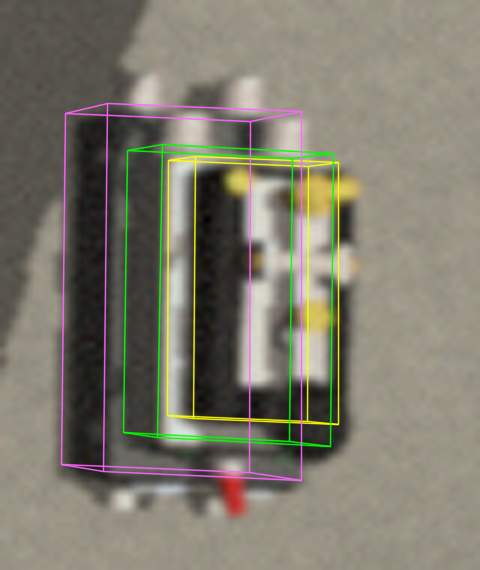

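View pics/ov_scene1.png

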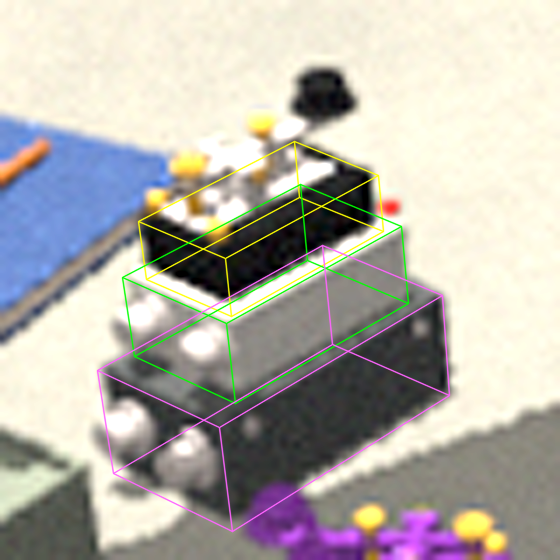

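```bash
sed -i 's/^key=.*/key=(.374,-.245,-4.5);sw=(.3735,-.246,-4.5);me=(.375,-.2445,-4)/' r.py; python3 r.py 2
```

```text
(no output)
```

View pics/ov_top2.png

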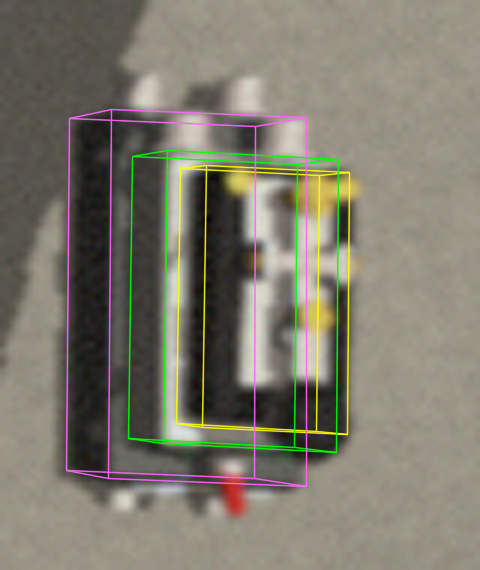

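View pics/ov_scene2.png

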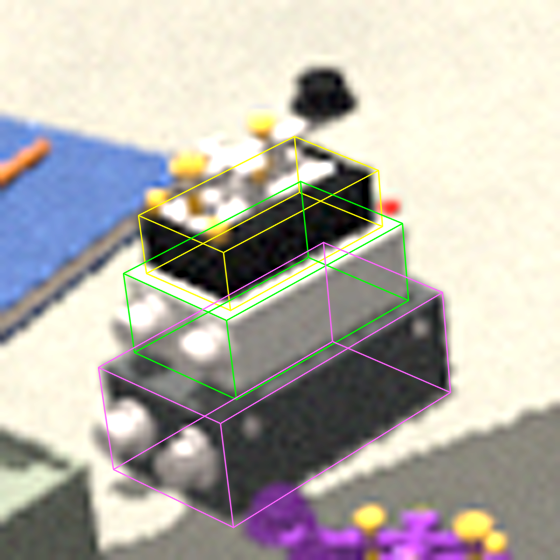

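```bash
python3 -m inch '[[0.08,-0.9,0,0,0,0,-1],[0.08,-0.9,0,0,0,0,-1],[0.08,-0.9,0,0,0,0,-1],[0.08,-0.9,0.3,0,0,0,-1],[0.08,-0.9,0.7,0,0,0,-1],[0.06,-0.9,0.7,0,0,0,-1],[0.04,-0.72,0.7,0,0,0,-1],[0,0,0.2,0,0,0.025,-1]]'
python3 -m inch '[[0,0,0,0,0,0,-1],[0,0,0,0,0,0,-1],[0,0,0,0,0,0,-1],[0,0,0,0,0,0,-1],[0,0,0,0,0,0,-1],[0,0,0,0,0,0,-1],[0,0,0,0,0,0,-1],[0,0,0,0,0,0,-1]]'
python3 - <<'E'
from h import *
p,d=bot.camera('top'); cv2.imwrite('pics/top2.png',cv2.resize(p[190:370,420:600],None,fx=3.3,fy=3.3)); 
s,_=bot.camera('scene'); cv2.imwrite('pics/scene2.png',cv2.resize(s[60:260,140:340],None,fx=3,fy=3))
E
```

```text
clock: 10.6
eef_pos: [0.3714, -0.2445, 0.1678]
tool_rot: [0.735, 0.678, -0.001, -0.002]
ft_force: [1.0, 1.2, 0.7]
grip_width: 0.0854
clock: 11.4
eef_pos: [0.3739, -0.2454, 0.1691]
tool_rot: [0.734, 0.679, -0.0, -0.0]
ft_force: [-0.7, -0.8, -0.7]
grip_width: 0.0857
```

View pics/scene2.png

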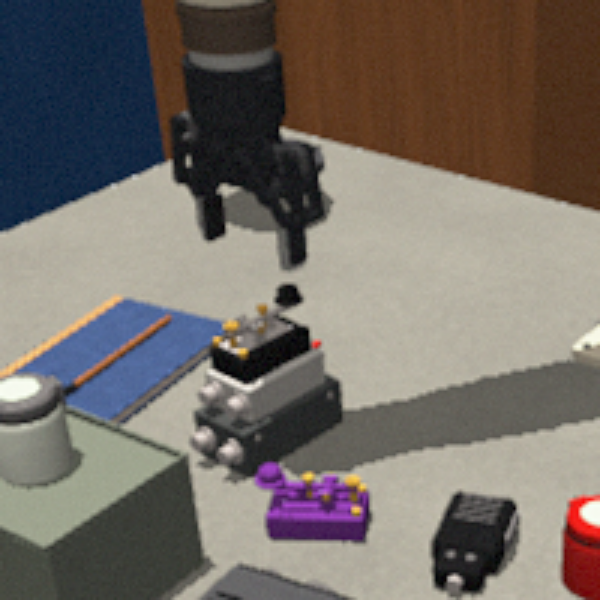

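View pics/top2.png

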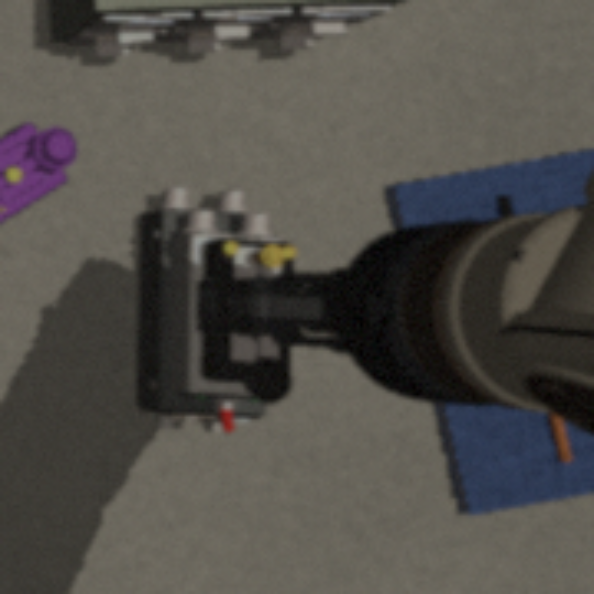

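```bash
python3 -m inch '[[0,0,0.5,0,0,0,-1],[0,0,0.8,0,0,0,-1],[0,0,0.8,0,0,0,-1],[0,0,0.6,0,0,0,-1],[0,0,0.4,0,0,0,-1],[0,0,0.24,0,0,0,-1],[0,0,0,0,0,0,-1],[0,0,0,0,0,0,0]]'
python3 -m inch '[[0,0,0,0,0,0,0.3],[0,0,0,0,0,0,0.5],[0,0,0,0,0,0,0.7],[0,0,0,0,0,0,1],[0,0,0,0,0,0,1],[0,0,0,0,0,0,1],[0,0,0,0,0,0,1],[0,0,0,0,0,0,1]]'
```

```text
clock: 12.3
eef_pos: [0.3743, -0.2457, 0.086]
tool_rot: [0.734, 0.679, 0.0, 0.0]
ft_force: [-0.9, 0.6, 0.6]
grip_width: 0.0731
clock: 13.1
eef_pos: [0.3748, -0.2462, 0.0867]
tool_rot: [0.734, 0.679, 0.0, 0.001]
ft_force: [-0.9, -0.3, 5.9]
grip_width: 0.0424
```

```bash
python3 -m inch '[[0,0,-0.2,0,0,0,1],[0,0,-0.4,0,0,0,1],[0,0,-0.6,0,0,0,1],[0,0,-0.7,0,0,0,1],[0,0,-0.6,0,0,0,1],[0.3,0,-0.3,0,0,0,1],[0.6,0,0,0,0,0,1],[0.9,0,0,0,0,0,1]]'
python3 -m inch '[[0.95,-0.03,0,0,0,0,1],[0.95,-0.03,0,0,0,0,1],[0.95,-0.03,0,0,0,0,1],[0.95,-0.03,0,0,0,0,1],[0.95,-0.03,0,0,0,0,1],[0.95,-0.03,0,0,0,0,1],[0.95,-0.03,0,0,0,0,1],[0.95,-0.03,0,0,0,0,1]]'
python3 -m inch '[[0.95,-0.03,0,0,0,0,1],[0.95,-0.03,0,0,0,0,1],[0.95,-0.03,0,0,0,0,1],[0.95,-0.03,0,0,0,0,1],[0.95,-0.03,0,0,0,0,1],[0.95,-0.03,0,0,0,0,1],[0.95,-0.03,0,0,0,0,1],[0.95,-0.03,0,0,0,0,1]]'
python3 -m inch '[[0.95,0,0,0,0,0,1],[0.95,0,0,0,0,0,1],[0.6,0,0,0,0,0,1],[0.22,0,0,0,0,0,1],[0,0,0,0,0,0.02,1],[0,0,0,0,0,0.0194,1],[0,0,0,0,0,0,1],[0,0,0,0,0,0,1]]'
```

```text
clock: 13.9
eef_pos: [0.3773, -0.2001, 0.1557]
tool_rot: [0.734, 0.679, 0.0, -0.0]
ft_force: [-0.2, 1.0, -2.5]
grip_width: 0.0427
clock: 14.7
eef_pos: [0.3852, -0.0092, 0.1553]
tool_rot: [0.734, 0.679, -0.0, -0.001]
ft_force: [0.1, -0.1, -2.6]
grip_width: 0.0425
clock: 15.5
eef_pos: [0.3937, 0.1803, 0.1552]
tool_rot: [0.734, 0.679, -0.001, -0.0]
ft_force: [0.5, 0.1, -2.7]
grip_width: 0.0427
clock: 16.3
eef_pos: [0.3999, 0.2464, 0.1554]
tool_rot: [0.774, 0.633, -0.0, 0.0]
ft_force: [0.5, 0.6, -3.4]
grip_width: 0.0424
```

```bash
python3 - <<'E'
from ov import *
s,_=bot.camera('scene'); cv2.imwrite('pics/s3raw.png',s)
u0,v0,k=300,150,4
q=cv2.resize(s[v0:v0+150,u0:u0+200],None,fx=k,fy=k,interpolation=cv2.INTER_CUBIC)
box(q,'scene',(.400,.2465),-11.6,.08,.044,.1555-.0067,.1555-.0067+.024,u0,v0,k,(0,255,255))
box(q,'scene',(.402,.2467),-11.6,.13,.09,0,.008,u0,v0,k,(0,255,0))
cv2.imwrite('pics/s3.png',q)
E
```

```text
(no output)
```

View pics/s3.png

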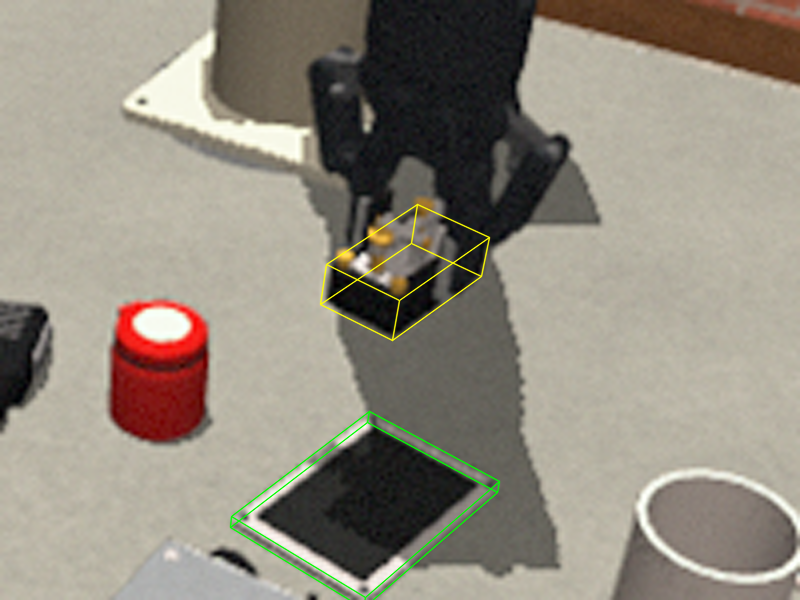

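```bash
python3 -m inch '[[0.03,0.14,0.4,0,0,0,1],[0,0,0.8,0,0,0,1],[0,0,0.9,0,0,0,1],[0,0,0.9,0,0,0,1],[0,0,0.9,0,0,0,1],[0,0,0.8,0,0,0,1],[0,0,0.5,0,0,0,1],[0,0,0.25,0,0,0,1]]'
python3 -m inch '[[0,0,0.06,0,0,0,1],[0,0,0,0,0,0,1],[0,0,0,0,0,0,1],[0,0,0,0,0,0,1],[0,0,0,0,0,0,1],[0,0,0,0,0,0,1],[0,0,0,0,0,0,1],[0,0,0,0,0,0,1]]'
```

```text
clock: 17.15
eef_pos: [0.4027, 0.2462, 0.0174]
tool_rot: [0.775, 0.633, -0.002, -0.0]
ft_force: [0.0, -0.0, -3.0]
grip_width: 0.0422
clock: 17.95
eef_pos: [0.4037, 0.2471, 0.0179]
tool_rot: [0.775, 0.633, 0.0, 0.0]
ft_force: [0.2, -0.9, -2.4]
grip_width: 0.0426
```

```bash
python3 -m inch '[[0,0,0.04,0,0,0,1],[0,0,0.04,0,0,0,1],[0,0,0.04,0,0,0,1],[0,0,0,0,0,0,1],[0,0,0,0,0,0,1],[0,0,0,0,0,0,1],[0,0,0,0,0,0,1],[0,0,0,0,0,0,1]]'
```

```text
clock: 18.75
eef_pos: [0.4036, 0.247, 0.0148]
tool_rot: [0.775, 0.632, -0.0, -0.0]
ft_force: [-0.4, -0.9, -2.1]
grip_width: 0.0427
```

```bash
python3 -m inch '[[0,0,0.04,0,0,0,1],[0,0,0.04,0,0,0,1],[0,0,0,0,0,0,1],[0,0,0,0,0,0,1],[0,0,0,0,0,0,1],[0,0,0,0,0,0,1],[0,0,0,0,0,0,1],[0,0,0,0,0,0,1]]'
```

```text
clock: 19.55
eef_pos: [0.4037, 0.2471, 0.0147]
tool_rot: [0.775, 0.633, 0.0, 0.0]
ft_force: [-5.0, -2.5, 14.4]
grip_width: 0.0425
```

```bash
python3 -m inch '[[0,0,-0.04,0,0,0,0.6],[0,0,0,0,0,0,0.2],[0,0,0,0,0,0,-0.2],[0,0,0,0,0,0,-0.6],[0,0,0,0,0,0,-1],[0,0,0,0,0,0,-1],[0,0,-0.3,0,0,0,-1],[0,0,-0.9,0,0,0,-1]]'
python3 -m inch '[[0,0,-0.9,0,0,0,-1],[0,0,-0.9,0,0,0,-1],[0,0,-0.9,0,0,0,-1],[0,0,-0.9,0,0,0,-1],[0,0,-0.9,0,0,0,-1],[-0.3,0,-0.9,0,0,-0.02,-1],[-0.6,0,-0.4,0,0,-0.0194,-1],[-0.9,0.03,0,0,0,0,-1]]'
python3 -m inch '[[-0.98,0.03,0,0,0,0,-1],[-0.98,0.03,0,0,0,0,-1],[-0.98,0.03,0,0,0,0,-1],[-0.98,0.03,0,0,0,0,-1],[-0.98,0.03,0,0,0,0,-1],[-0.98,0.03,0,0,0,0,-1],[-0.98,0.03,0,0,0,0,-1],[-0.98,0.03,0,0,0,0,-1]]'
python3 - <<'E'
from h import *
p,d=bot.camera('top'); cv2.imwrite('pics/top4.png',p); np.save('pics/top4.npy',d)
s,_=bot.camera('scene'); cv2.imwrite('pics/scene4.png',s)
E
```

```text
clock: 20.35
eef_pos: [0.402, 0.246, 0.0426]
tool_rot: [0.775, 0.633, -0.002, -0.0]
ft_force: [0.1, -0.2, 0.0]
grip_width: 0.0851
clock: 21.15
eef_pos: [0.4003, 0.2032, 0.1913]
tool_rot: [0.733, 0.68, 0.002, 0.001]
ft_force: [-0.0, -1.1, 0.3]
grip_width: 0.0853
clock: 21.95
eef_pos: [0.3898, 0.0055, 0.1894]
tool_rot: [0.734, 0.679, 0.0, 0.0]
ft_force: [0.6, -0.0, -0.3]
grip_width: 0.0857
```

View pics/top4.png

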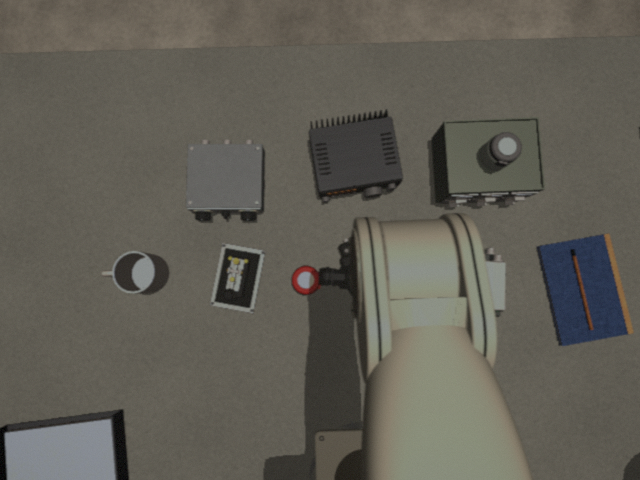

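```bash
python3 - <<'E'
from ov import *
p=cv2.imread('pics/top4.png')
u0,v0,k=195,225,6
q=cv2.convertScaleAbs(cv2.resize(p[v0:v0+95,u0:u0+85],None,fx=k,fy=k,interpolation=cv2.INTER_CUBIC),alpha=2.2)
box(q,'top',(.402,.2467),-11.6,.08,.044,.008,.032,u0,v0,k,(0,255,255))
box(q,'top',(.402,.2467),-11.6,.13,.09,0,.008,u0,v0,k,(0,255,0))
cv2.imwrite('pics/k4.png',q)
u0,v0,k=190,145,7
s=cv2.imread('pics/scene4.png')[v0:v0+80,u0:u0+80]; s=cv2.convertScaleAbs(cv2.resize(s,None,fx=k,fy=k,interpolation=cv2.INTER_CUBIC),alpha=1.4)
box(s,'scene',(.3735,-.246),-4.5,.092,.054,.046,.08,u0,v0,k,(0,255,0))
box(s,'scene',(.375,-.2445),-4,.12,.064,0,.046,u0,v0,k,(255,100,255))
cv2.imwrite('pics/ks4.png',np.hstack([q[:560],s])[:, :]) if False else cv2.imwrite('pics/ks4.png',s)
E
```

```text
(no output)
```

View pics/k4.png

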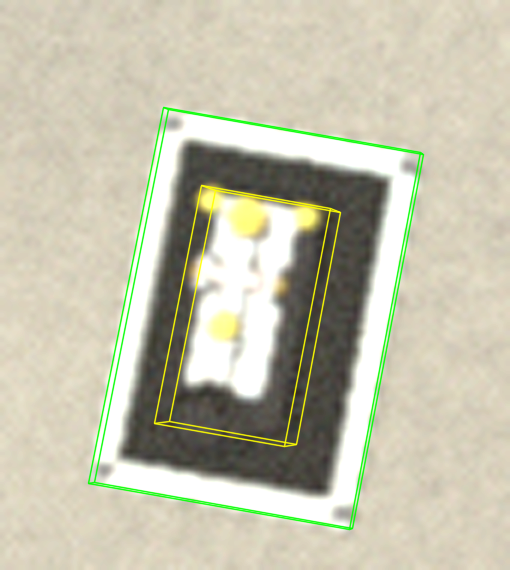

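View pics/ks4.png

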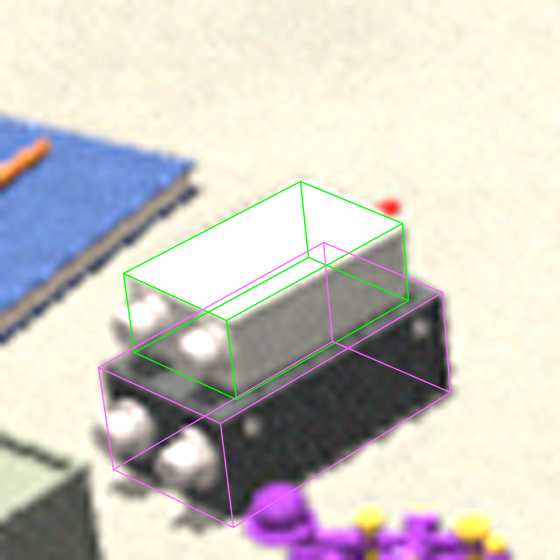

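```bash
python3 -m inch '[[-0.98,0.02,0,0,0,0,-1],[-0.98,0.02,0,0,0,0,-1],[-0.98,0.02,0,0,0,0,-1],[-0.98,0.02,0,0,0,0,-1],[-0.98,0.02,0,0,0,0,-1],[-0.98,0.02,0,0,0,0,-1],[-0.98,0.02,0,0,0,0,-1],[-0.98,0,0,0,0,0,-1]]'
python3 -m inch '[[-0.98,0,0.3,0,0,0,-1],[-0.8,0,0.6,0,0,0,-1],[-0.46,0,0.7,0,0,0,-1],[0,0,0.8,0,0,0,-1],[0,0,0.77,0,0,0,-1],[0,0,0,0,0,0,-1],[0,0,0,0,0,0,-1],[0,0,0,0,0,0,-1]]'
```

```text
clock: 22.85
eef_pos: [0.3786, -0.1896, 0.1892]
tool_rot: [0.734, 0.679, 0.0, 0.0]
ft_force: [-0.0, 0.3, -0.4]
grip_width: 0.0856
clock: 23.65
eef_pos: [0.3749, -0.2452, 0.1108]
tool_rot: [0.734, 0.679, 0.0, 0.001]
ft_force: [-0.6, -0.5, -0.2]
grip_width: 0.0852
```

```bash
python3 -m inch '[[0,-0.04,0.4,0,0,0,-1],[0,0,0.7,0,0,0,-1],[0,0,0.7,0,0,0,-1],[0,0,0.4,0,0,0,-1],[0,0,0.12,0,0,0,-1],[0,0,0,0,0,0,-1],[0,0,0,0,0,0,-0.4],[0,0,0,0,0,0,0]]'
python3 -m inch '[[0,0,0,0,0,0,0.3],[0,0,0,0,0,0,0.5],[0,0,0,0,0,0,0.7],[0,0,0,0,0,0,1],[0,0,0,0,0,0,1],[0,0,0,0,0,0,1],[0,0,0,0,0,0,1],[0,0,0,0,0,0,1]]'
```

```text
clock: 24.45
eef_pos: [0.3736, -0.2454, 0.0523]
tool_rot: [0.734, 0.679, 0.0, 0.001]
ft_force: [-0.3, 0.4, 0.6]
grip_width: 0.059
clock: 25.25
eef_pos: [0.3738, -0.2456, 0.0526]
tool_rot: [0.734, 0.679, 0.0, 0.001]
ft_force: [-0.3, 0.1, 5.6]
grip_width: 0.0533
```

```bash
python3 -m inch '[[0,0,-0.2,0,0,0,1],[0,0,-0.4,0,0,0,1],[0,0,-0.7,0,0,0,1],[0,0,-0.8,0,0,0,1],[0,0,-0.7,0,0,0,1],[0,0,-0.5,0,0,0,1],[0.4,0.14,0,0,0,0,1],[0.8,0.29,0,0,0,0,1]]'
python3 -m inch '[[0.954,0.343,0,0,0,0,1],[0.954,0.343,0,0,0,0,1],[0.954,0.343,0,0,0,0,1],[0.954,0.343,0,0,0,0,1],[0.954,0.343,0,0,0,0,1],[0.954,0.343,0,0,0,0,1],[0.954,0.343,0,0,0,0,1],[0.954,0.343,0,0,0,0,1]]'
python3 -m inch '[[0.954,0.343,0,0,0,0,1],[0.954,0.343,0,0,0,0,1],[0.954,0.343,0,0,0,0,1],[0.954,0.343,0,0,0,0,1],[0.954,0.343,0,0,0,0,1],[0.954,0.343,0,0,0,0,1],[0.954,0.343,0,0,0,0,1],[0.954,0.343,0,0,0,0,1]]'
python3 -m inch '[[0.954,0.343,0,0,0,0,1],[0.954,0.343,0,0,0,0,1],[0.9,0.32,0,0,0,0,1],[0.8,0.29,0,0,0,0,1],[0.6,0.21,0,0,0,0,1],[0.31,0.12,0,0,0,0,1],[0,0,0,0,0,-0.0161,1],[0,0,0,0,0,0,1]]'
python3 - <<'E'
from ov import *
s,_=bot.camera('scene'); o=bot.get_obs(); print(o['eef_pos'],o['tool_rot'])
u0,v0,k=290,180,4
q=cv2.resize(s[v0:v0+200,u0:u0+150],None,fx=k,fy=k,interpolation=cv2.INTER_CUBIC)[:600]
x,y,z=o['eef_pos']
box(q,'scene',(x,y),-1.6,.092,.054,z-.0066,z-.0066+.034,u0,v0,k,(0,255,255))
box(q,'scene',(.603,.2627),-1.6,.13,.15,0,.055,u0,v0,k,(0,255,0))
cv2.imwrite('pics/s5.png',q)
E
```

```text
clock: 26.05
eef_pos: [0.386, -0.2158, 0.1342]
tool_rot: [0.735, 0.678, 0.0, 0.0]
ft_force: [0.4, 0.1, -2.7]
grip_width: 0.053
clock: 26.85
eef_pos: [0.4686, -0.0291, 0.1332]
tool_rot: [0.734, 0.679, -0.001, -0.001]
ft_force: [0.6, 0.3, -1.5]
grip_width: 0.0531
clock: 27.65
eef_pos: [0.5514, 0.1556, 0.1329]
tool_rot: [0.734, 0.679, -0.001, -0.001]
ft_force: [-0.9, 0.6, -2.4]
grip_width: 0.0529
clock: 28.45
eef_pos: [0.6007, 0.2637, 0.133]
tool_rot: [0.716, 0.698, -0.001, -0.0]
ft_force: [0.3, -0.5, -1.5]
grip_width: 0.0534
[0.60075517 0.26338543 0.13323114] [ 7.16811062e-01  6.97266798e-01 -8.96925345e-04 -3.29345699e-04]
```

View pics/s5.png

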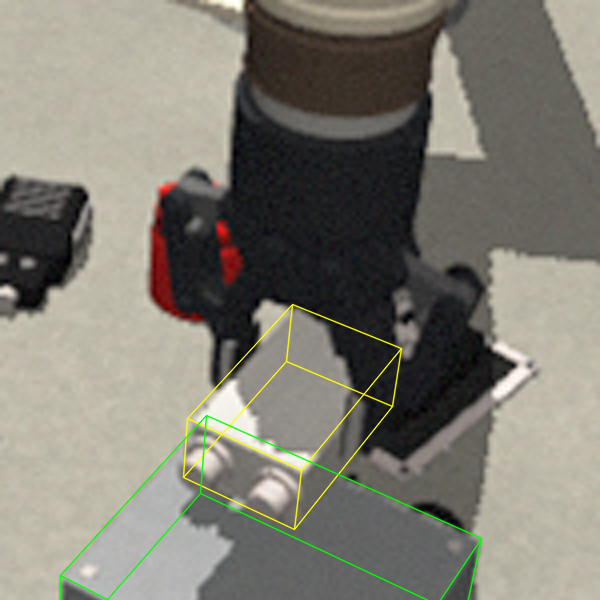

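```bash
python3 -m inch '[[0,0.08,0.3,0,0,0,1],[0,0,0.6,0,0,0,1],[0,0,0.7,0,0,0,1],[0,0,0.6,0,0,0,1],[0,0,0.35,0,0,0,1],[0,0,0.15,0,0,0,1],[0,0,0.08,0,0,0,1],[0,0,0,0,0,0,1]]'
python3 -m inch '[[0,0,0.04,0,0,0,1],[0,0,0.04,0,0,0,1],[0,0,0,0,0,0,1],[0,0,0,0,0,0,1],[0,0,0,0,0,0,1],[0,0,0,0,0,0,1],[0,0,0,0,0,0,1],[0,0,0,0,0,0,1]]'
```

```text
clock: 29.3
eef_pos: [0.6039, 0.2634, 0.0649]
tool_rot: [0.717, 0.697, 0.0, 0.0]
ft_force: [0.2, 1.4, -2.3]
grip_width: 0.0531
clock: 30.1
eef_pos: [0.6036, 0.2634, 0.0626]
tool_rot: [0.717, 0.698, -0.0, 0.0]
ft_force: [0.6, 0.4, -1.9]
grip_width: 0.0532
```

```bash
python3 -m inch '[[0,0,0.04,0,0,0,1],[0,0,0.03,0,0,0,1],[0,0,0,0,0,0,1],[0,0,0,0,0,0,1],[0,0,0,0,0,0,1],[0,0,0,0,0,0,1],[0,0,0,0,0,0,1],[0,0,0,0,0,0,1]]'
```

```text
clock: 30.9
eef_pos: [0.6037, 0.2635, 0.0617]
tool_rot: [0.717, 0.698, 0.0, 0.0]
ft_force: [-3.1, -0.1, 5.5]
grip_width: 0.0531
```

```bash
python3 -m inch '[[0,0,-0.04,0,0,0,0.6],[0,0,0,0,0,0,0.2],[0,0,0,0,0,0,-0.2],[0,0,0,0,0,0,-0.6],[0,0,0,0,0,0,-1],[0,0,0,0,0,0,-1],[0,0,-0.3,0,0,0,-1],[0,0,-0.9,0,0,0,-1]]'
python3 -m inch '[[0,0,-0.9,0,0,0,-1],[0,0,-0.9,0,0,0,-1],[0,0,-0.9,0,0,0,-1],[0,0,-0.5,0,0,0.0133,-1],[-0.5,-0.18,0,0,0,0,-1],[-0.98,-0.36,0,0,0,0,-1],[-0.98,-0.36,0,0,0,0,-1],[-0.98,-0.36,0,0,0,0,-1]]'
python3 -m inch '[[-0.98,-0.36,0,0,0,0,-1],[-0.98,-0.36,0,0,0,0,-1],[-0.98,-0.36,0,0,0,0,-1],[-0.98,-0.36,0,0,0,0,-1],[-0.98,-0.36,0,0,0,0,-1],[-0.98,-0.36,0,0,0,0,-1],[-0.98,-0.36,0,0,0,0,-1],[-0.98,-0.36,0,0,0,0,-1]]'
python3 - <<'E'
from ov import *
p,d=bot.camera('top'); cv2.imwrite('pics/top6.png',p); np.save('pics/top6.npy',d)
s,_=bot.camera('scene'); cv2.imwrite('pics/scene6.png',s)
o=bot.get_obs(); print(o['eef_pos'])
u0,v0,k=160,100,5
q=cv2.convertScaleAbs(cv2.resize(p[v0:v0+120,u0:u0+120],None,fx=k,fy=k,interpolation=cv2.INTER_CUBIC),alpha=1.6)
box(q,'top',(.603,.2627),-1.6,.092,.054,.055,.089,u0,v0,k,(0,255,255))
box(q,'top',(.603,.2627),-1.6,.13,.15,0,.055,u0,v0,k,(0,255,0))
cv2.imwrite('pics/t6.png',q)
E
```

```text
clock: 31.7
eef_pos: [0.6017, 0.2625, 0.0897]
tool_rot: [0.717, 0.698, -0.003, -0.001]
ft_force: [0.2, -0.9, 0.0]
grip_width: 0.0854
clock: 32.5
eef_pos: [0.5659, 0.1791, 0.1725]
tool_rot: [0.731, 0.683, 0.0, 0.0]
ft_force: [-0.5, -0.1, 0.8]
grip_width: 0.0853
clock: 33.3
eef_pos: [0.4807, -0.0117, 0.1726]
tool_rot: [0.731, 0.682, 0.0, 0.001]
ft_force: [0.1, -1.0, 0.2]
grip_width: 0.0851
[ 0.47985876 -0.01300455  0.17260692]
```

View pics/t6.png

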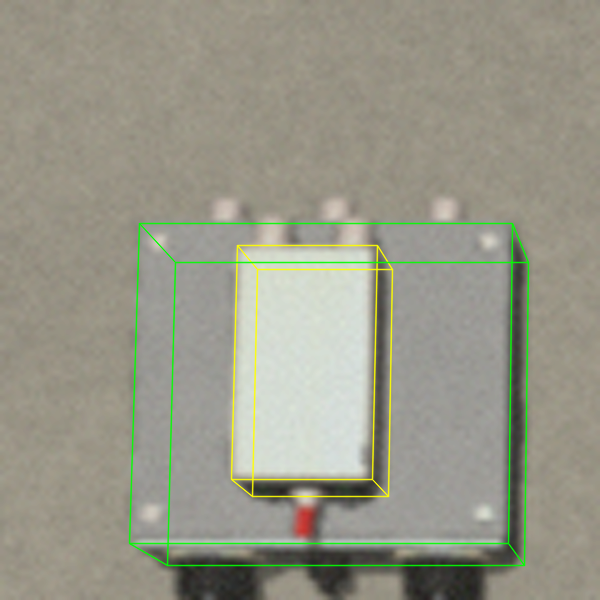

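View pics/top6.png

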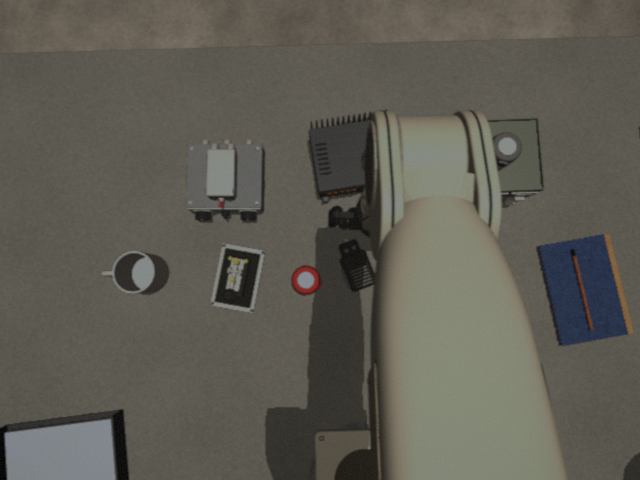

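View pics/scene6.png

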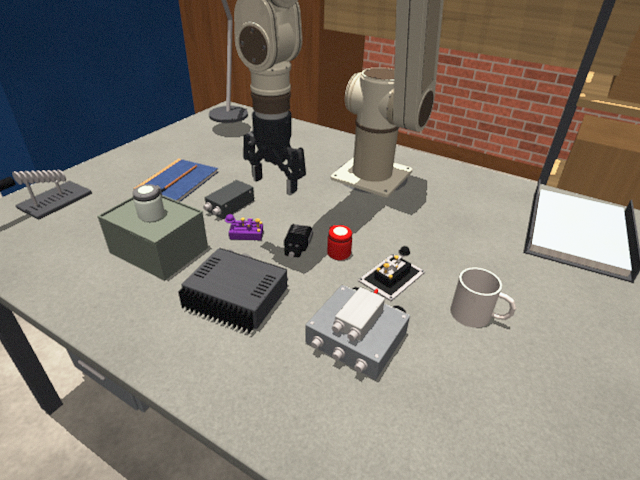

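The switch box sits square and central on the tuner (top view, 232–377 by 245–480 in the crop, matching the model). The meter stands alone now, at about (230,197) in the scene view.

```bash
python3 - <<'E'
from ov import *
u0,v0,k=190,165,8
s=cv2.imread('pics/scene6.png')[v0:v0+70,u0:u0+80]; s=cv2.convertScaleAbs(cv2.resize(s,None,fx=k,fy=k,interpolation=cv2.INTER_CUBIC),alpha=1.8)
box(s,'scene',(.375,-.2445),-4.5,.12,.064,0,.046,u0,v0,k,(255,100,255))
box(s,'scene',(.372,-.246),-4.5,.12,.064,0,.046,u0,v0,k,(0,255,0))
cv2.imwrite('pics/m6.png',s)
E
```

```text
(no output)
```

View pics/m6.png

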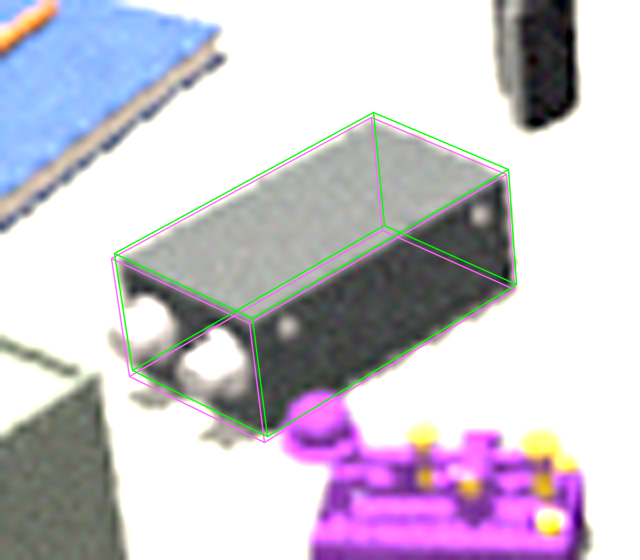

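```bash
python3 -m inch '[[-0.98,-0.37,0,0,0,0,-1],[-0.98,-0.37,0,0,0,0,-1],[-0.98,-0.37,0,0,0,0,-1],[-0.98,-0.37,0,0,0,0,-1],[-0.98,-0.37,0,0,0,0,-1],[-0.98,-0.37,0,0,0,0,-1],[-0.98,-0.37,0,0,0,0,-1],[-0.98,-0.37,0,0,0,0,-1]]'
python3 -m inch '[[-0.98,-0.37,0.3,0,0,0,-1],[-0.5,-0.19,0.6,0,0,0,-1],[-0.23,-0.08,0.7,0,0,0,-1],[0,0,0.7,0,0,0.003,-1],[0,0,0.6,0,0,0,-1],[0,0,0,0,0,0,-1],[0,0,0,0,0,0,-1],[0,0,0,0,0,0,-1]]'
```

```text
clock: 34.2
eef_pos: [0.3941, -0.2019, 0.1725]
tool_rot: [0.731, 0.683, 0.0, 0.001]
ft_force: [0.9, -0.1, 0.9]
grip_width: 0.0854
clock: 35.0
eef_pos: [0.3758, -0.2431, 0.1004]
tool_rot: [0.734, 0.679, 0.0, 0.001]
ft_force: [0.6, 0.1, 0.4]
grip_width: 0.0854
```

```bash
python3 -m inch '[[-0.09,-0.08,0.4,0,0,0,-1],[0,0,0.8,0,0,0,-1],[0,0,0.8,0,0,0,-1],[0,0,0.7,0,0,0,-1],[0,0,0.5,0,0,0,-1],[0,0,0.3,0,0,0,-1],[0,0,0.1,0,0,0,-1],[0,0,0,0,0,0,-0.4]]'
python3 -m inch '[[0,0,0,0,0,0,0],[0,0,0,0,0,0,0.3],[0,0,0,0,0,0,0.7],[0,0,0,0,0,0,1],[0,0,0,0,0,0,1],[0,0,0,0,0,0,1],[0,0,0,0,0,0,1],[0,0,0,0,0,0,1]]'
```

```text
clock: 35.8
eef_pos: [0.3727, -0.245, 0.0093]
tool_rot: [0.734, 0.679, -0.0, 0.0]
ft_force: [-0.3, -0.4, 0.7]
grip_width: 0.0736
clock: 36.6
eef_pos: [0.3732, -0.2453, 0.01]
tool_rot: [0.734, 0.679, 0.0, 0.001]
ft_force: [-1.5, 1.0, 5.5]
grip_width: 0.0628
```

```bash
python3 -m inch '[[0,0,-0.2,0,0,0,1],[0,0,-0.4,0,0,0,1],[0,0,-0.7,0,0,0,1],[0,0,-0.9,0,0,0,1],[0,0,-0.9,0,0,0,1],[0,0,-0.9,0,0,0,1],[0.3,0,-0.6,0,0,0,1],[0.6,0,-0.2,0,0,0,1]]'
python3 -m inch '[[0.9,0,0,0,0,0,1],[0.95,0,0,0,0,0,1],[0.95,0,0,0,0,0,1],[0.95,0,0,0,0,0,1],[0.95,0,0,0,0,0,1],[0.95,0,0,0,0,0,1],[0.95,0,0,0,0,0,1],[0.95,0,0,0,0,0,1]]'
python3 -m inch '[[0.8,0,0,0,0,0,1],[0.4,0,0,0,0,0,1],[0.15,0,0,0,0,0,1],[0,0,0,0,0,-0.02,1],[0,0,0,0,0,-0.0289,1],[0,0,0,0,0,-0.02,1],[0,0,0,0,0,0,1],[0,0,0,0,0,0,1]]'
```

```text
clock: 37.4
eef_pos: [0.3752, -0.2235, 0.1314]
tool_rot: [0.735, 0.678, 0.0, 0.002]
ft_force: [0.1, 0.6, -4.1]
grip_width: 0.0634
clock: 38.2
eef_pos: [0.3885, -0.0334, 0.1295]
tool_rot: [0.734, 0.679, -0.0, -0.0]
ft_force: [-0.3, -0.8, -4.7]
grip_width: 0.0629
clock: 39.0
eef_pos: [0.3916, -0.0012, 0.1293]
tool_rot: [0.657, 0.754, -0.0, -0.0]
ft_force: [-0.2, 0.2, -3.9]
grip_width: 0.063
```

```bash
python3 -m inch '[[-0.04,0.3,0,0,0,0,1],[-0.08,0.6,0,0,0,0,1],[-0.12,0.9,0,0,0,0,1],[-0.13,0.95,0,0,0,0,1],[-0.13,0.95,0,0,0,0,1],[-0.13,0.95,0,0,0,0,1],[-0.13,0.95,0,0,0,0,1],[-0.13,0.95,0,0,0,0,1]]'
python3 -m inch '[[-0.13,0.95,0,0,0,0,1],[-0.13,0.95,0,0,0,0,1],[-0.12,0.8,0,0,0,0,1],[-0.08,0.5,0,0,0,0,1],[-0.01,0.1,0,0,0,0,1],[0,0,0,0,0,0,1],[0,0,0,0,0,0,1],[0,0,0,0,0,0,1]]'
python3 - <<'E'
from ov import *
s,_=bot.camera('scene'); o=bot.get_obs(); print(o['eef_pos'],o['tool_rot'])
u0,v0,k=150,180,4
q=cv2.convertScaleAbs(cv2.resize(s[v0:v0+150,u0:u0+170],None,fx=k,fy=k,interpolation=cv2.INTER_CUBIC)[:600],alpha=1.6)
x,y,z=o['eef_pos']
box(q,'scene',(x,y),7.9,.12,.064,z-.010,z-.010+.046,u0,v0,k,(0,255,255))
box(q,'scene',(.640,.0003),7.9,.13,.17,0,.060,u0,v0,k,(0,255,0))
cv2.imwrite('pics/s7.png',q)
E
```

```text
clock: 39.8
eef_pos: [0.5585, -0.0003, 0.1288]
tool_rot: [0.657, 0.754, -0.0, -0.0]
ft_force: [-0.1, -0.1, -3.6]
grip_width: 0.0633
clock: 40.6
eef_pos: [0.6396, -0.0004, 0.1293]
tool_rot: [0.657, 0.754, -0.0, -0.0]
ft_force: [0.0, 1.1, -3.3]
grip_width: 0.063
[ 6.39712251e-01 -3.96081170e-04  1.29445670e-01] [ 6.56559057e-01  7.54274600e-01 -1.16789686e-04 -1.37553066e-04]
```

View pics/s7.png

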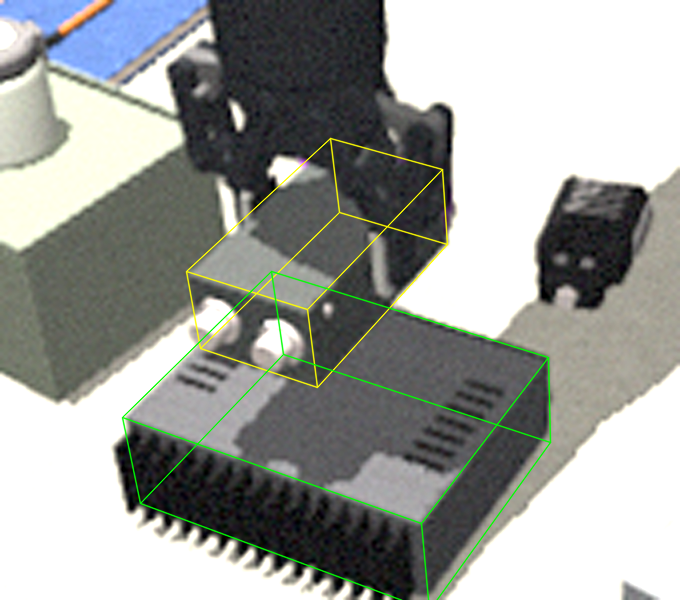

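Model and image agree. Lower the meter from z = 0.129 to about 0.071.

```bash
python3 -m inch '[[0,0,0.3,0,0,0,1],[0,0,0.6,0,0,0,1],[0,0,0.6,0,0,0,1],[0,0,0.4,0,0,0,1],[0,0,0.2,0,0,0,1],[0,0,0.12,0,0,0,1],[0,0,0.06,0,0,0,1],[0,0,0,0,0,0,1]]'
python3 -m inch '[[0,0,0.04,0,0,0,1],[0,0,0,0,0,0,1],[0,0,0,0,0,0,1],[0,0,0,0,0,0,1],[0,0,0,0,0,0,1],[0,0,0,0,0,0,1],[0,0,0,0,0,0,1],[0,0,0,0,0,0,1]]'
```

```text
clock: 41.45
eef_pos: [0.6407, -0.0004, 0.0727]
tool_rot: [0.657, 0.754, 0.0, 0.0]
ft_force: [0.4, 0.9, -3.4]
grip_width: 0.0635
clock: 42.25
eef_pos: [0.6403, -0.0004, 0.0713]
tool_rot: [0.657, 0.754, -0.0, -0.0]
ft_force: [0.2, 0.6, -4.5]
grip_width: 0.0631
```

```bash
python3 -m inch '[[0,0,0.04,0,0,0,1],[0,0,0.04,0,0,0,1],[0,0,0,0,0,0,1],[0,0,0,0,0,0,1],[0,0,0,0,0,0,1],[0,0,0,0,0,0,1],[0,0,0,0,0,0,1],[0,0,0,0,0,0,1]]'
```

```text
clock: 43.05
eef_pos: [0.6405, -0.0004, 0.0701]
tool_rot: [0.657, 0.754, 0.0, 0.0]
ft_force: [-3.4, 0.1, 5.3]
grip_width: 0.0629
```

```bash
python3 -m inch '[[0,0,-0.04,0,0,0,0.6],[0,0,0,0,0,0,0.2],[0,0,0,0,0,0,-0.2],[0,0,0,0,0,0,-0.6],[0,0,0,0,0,0,-1],[0,0,0,0,0,0,-1],[0,0,-0.3,0,0,0,-1],[0,0,-0.9,0,0,0,-1]]'
python3 -m inch '[[0,0,-0.9,0,0,0,-1],[0,0,-0.9,0,0,0,-1],[0,0,-0.9,0,0,0,-1],[0,0,-0.9,0,0,0,-1],[0,-0.9,-0.5,0,0,0,-1],[0,-0.9,0,0,0,0,-1],[0,-0.9,0,0,0,0,-1],[0,-0.9,0,0,0,0,-1]]'
python3 -m inch '[[0,-0.9,0,0,0,0,-1],[0,-0.9,0,0,0,0,-1],[0,-0.9,0,0,0,0,-1],[0,-0.9,0,0,0,0,-1],[0,-0.9,0,0,0,0,-1],[0,-0.9,0,0,0,0,-1],[0,0,0,0,0,0,-1],[0,0,0,0,0,0,-1]]'
python3 - <<'E'
from ov import *
p,d=bot.camera('top'); cv2.imwrite('pics/top8.png',p); np.save('pics/top8.npy',d)
s,_=bot.camera('scene'); cv2.imwrite('pics/scene8.png',s)
E
```

```text
clock: 43.85
eef_pos: [0.6385, -0.0004, 0.0984]
tool_rot: [0.657, 0.754, -0.002, -0.002]
ft_force: [0.0, -0.2, 0.8]
grip_width: 0.0848
clock: 44.65
eef_pos: [0.5506, -0.0129, 0.2037]
tool_rot: [0.657, 0.754, 0.0, 0.001]
ft_force: [-0.7, -0.6, 0.2]
grip_width: 0.0855
clock: 45.45
eef_pos: [0.4181, -0.0315, 0.2038]
tool_rot: [0.657, 0.754, 0.001, 0.001]
ft_force: [-0.1, 0.2, 0.7]
grip_width: 0.0855
```

View pics/top8.png

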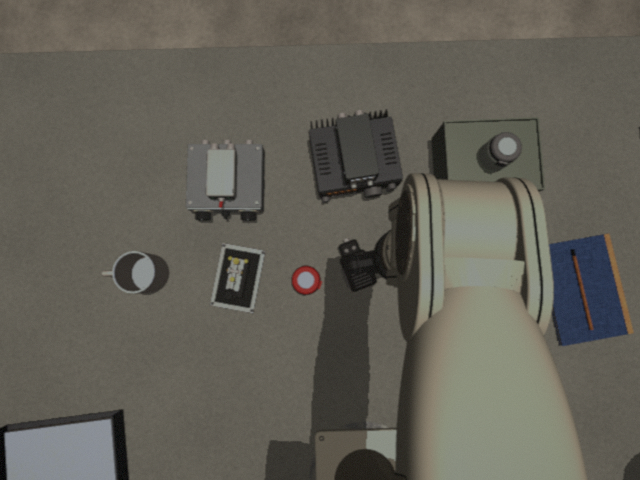

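View pics/scene8.png

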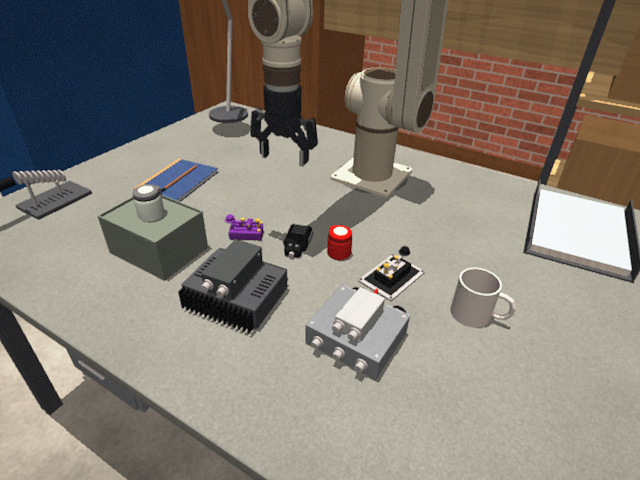

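Everything is in place in both views. One numeric check from the depth picture before handing in.

```bash
python3 - <<'E'
from meas import *
d=np.load('pics/top8.npy'); W=cloud('top',d)
for a in [('jarlid c .6165 -.256',.155,.172,(.55,.75,-.32,-.18)),
('meter c .640 0 yaw 7.9',.100,.112,(.5,.75,-.1,.1)),
('switch c .603 .2627 yaw -1.6',.084,.094,(.5,.75,.17,.36)),
('keybase c .402 .2467 yaw -11.6',.027,.05,(.32,.47,.2,.3)),
('cab',.09,.115,(.5,.75,-.4,-.14))]: go(W,d,*a)
p=cv2.imread('pics/top8.png')
from ov import box
u0,v0,k=425,105,6
q=cv2.convertScaleAbs(cv2.resize(p[v0:v0+90,u0:u0+130],None,fx=k,fy=k,interpolation=cv2.INTER_CUBIC),alpha=1.8)
box(q,'top',(.6165,-.256),-1,.14,.18,0,.106,u0,v0,k,(0,255,0))
box(q,'top',(.6165,-.256),-1,.054,.054,.1,.166,u0,v0,k,(0,255,255))
cv2.imwrite('pics/j8.png',q)
a,b=cv2.imread('pics/top0.png').astype(int),p.astype(int)
df=np.abs(a-b).max(2); print('mug diff',(df[240:300,95:175]>40).sum()); 
s0,s8=cv2.imread('pics/scene0.png').astype(int),cv2.imread('pics/scene8.png').astype(int); D=np.abs(s0-s8).max(2)
print('mic/mug scene diff',(D[220:258,283:314]>50).sum(),(D[266:330,450:516]>50).sum())
E
```

```text
jarlid c .6165 -.256 [ 614.  -253.9] [53.7 57.5] 25.0 803 0.1661
meter c .640 0 yaw 7.9 [639.3   1. ] [124.8  64.5] 7.9 2166 0.1066
switch c .603 .2627 yaw -1.6 [602.4 263.5] [53.9 94.1] 89.5 1351 0.0898
keybase c .402 .2467 yaw -11.6 [404.  246.8] [44.6 79.3] 77.6 660 0.0341
cab [ 618.6 -256.3] [142.7 186.2] 0.6 4939 0.1007
mug diff 0
mic/mug scene diff 150 29
```

View pics/j8.png

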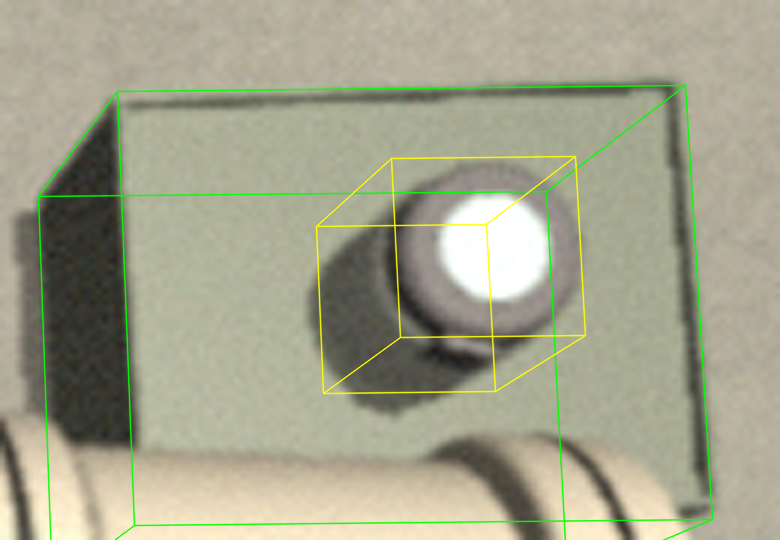

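```bash
python3 - <<'E'
from workcell import bot
print(bot.job_done())
E
```

```text
the job is handed in; nothing more can be done
None
```

I handed the job in at about 45.5 s of the 122 s allowed. The jar is on the cabinet, the key on the key plate, the switch box on the tuner and the meter on the radio. Each was lowered until it touched and then released. No verdict was reported.

These offsets come from the last top-view picture, using my own measurements of the places:

| Object | Largest offset from middle (limit 15 mm) | Angle error (limit 12°) |
|---|---|---|
| Jar | 3 to 5 mm | not required |
| Key | about 2 mm | about 1° |
| Switch box | about 1 mm | about 1° |
| Meter | about 1 mm | about 0° |

- **Heights and facing:** the top heights fit pieces standing level on their places. All three face the front, and the key's knob is towards the robot.
- **Checks that disagreed slightly:** two measurements of the cabinet's middle differ by about 2 mm, which is why the jar's offset is a range.
- **Bystanders:** the mug's top view is unchanged. The crop around the microphone in the scene view changed in about 150 pixels. I put that down to the arm's shadow because the microphone is at the same pixel position in both views, but I did not measure it in mm. The arm was clear of everything when I handed in.

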